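# Check the drawing pens back in and turn their signs

### The arm

A 6-joint arm with a two-finger parallel gripper is mounted at the origin on the work surface. World frame = base frame: x ahead of the robot, y to its left, z up, the work surface at z = 0. Lengths are in m, angles in rad, forces in N, time in s.
With the tool pointing down it reaches from about 0.35 to 0.775 m from the base axis. Payload 5.5 kg.
Tool frame: the origin (TCP) lies midway between the tips of the shut fingers; the grasp point (between the pads) lies 19 mm behind it (ctrl.pinch_z is the distance from the TCP to the grasp point, in m); z points along the fingers, y is the direction in which the jaws open and shut (so a half turn about z gives the same grasp; the last joint's range is limited). The gripper opens to 85 mm and grips with 20 to 120 N. Pads are 22 mm wide; open, the fingers measure 114 mm over their backs; the gripper's body (76 mm by 85 mm) begins 54 mm behind the grasp point. The pads swing forward as they close: fully open they stand 13 mm farther back than shut.
Start: joints at [-1.327, 0.313, 0.046, 1.304, 0, 1.431], TCP at [0.215, -0.533, 0.231] pointing down, gripper open.
Joint ranges: [-2.76, 2.76], [-0.86, 1.69], [-1.03, 1.26], [-2.2, 2.34], [-1.47, 1.5], [-3.14, 3.14]. Speed limits (rad/s): [2.57, 2.57, 3.14, 3.14, 3.14, 3.14].

### API

Orientations are given as a unit quaternion [w, x, y, z].
In Python, from workcell import ctrl gives the robot as it stands.
- The arm moves only by the shell command python3 -m creep 'ROWS' [OPENING] [FORCE]. ROWS is JSON, a list of rows, each a list of 2 entries, a list of its own where there are three numbers: the shift along the world's x, y, z in units of 50 mm (1.0 is 50 mm), then the turn about the world's z in units of 6 degrees (1.0 is 6 degrees). In form: [[[dx, dy, dz], twist], ...]. A call has 1 to 10 rows; each row is the pose to reach, as a shift and turn from the pose commanded when the call began; what a row does not reach only later rows make up. A row lasts 1/8 s, in which the tool goes at most 62.5 mm and 10.7 degrees, less where a joint would pass 70% of its speed; a pose out of reach is approached as far as the arm can. A call with a gripper value outside its range is refused whole. OPENING is the closure in counts, from 0 (fully open) to 255 (shut), set as the call begins (- or left out, the last holds). The fingers move at their own pace and stop on an object; FORCE is the grip in N (left out, the last holds). Time passes only in rows, so rows that repeat a pose let the fingers close. It gives the time, the measured TCP pose, the force and the opening at its end, in the units of the state.
- ctrl.observe(): the state, without advancing time (a new reading comes with each control period).
- ctrl.grab_frame(name): name is "scene" or "side" or "wrist"; returns a dict with "color" (400x640x3 uint8, red, green, blue), "vertical_fov" (degrees; the focal length in pixels is half the picture's height over the tangent of half this angle, whatever the lens; pixels are square), "cx", "cy" (the principal point, pixels), "D" ([k1, k2, p1, p2, k3] as OpenCV has them; the pictures are not rectified), "extrinsics" (4x4, takes a point from world to camera coordinates); the wrist camera has in their place "tool_from_camera" (4x4, takes a point from camera to tool coordinates, whose origin is the TCP and whose axes are the flange's). Camera axes: x right, y down, z forward; pixel columns grow to the right and rows downward; lengths in m; the calibration is good to about 2 mm. A picture is of the moment at which its call begins: read the wrist's pose just before it. There is no depth.
- ctrl.job_done(): hands the job in, once; it reports no verdict.
Trained networks look in the newest picture that a camera, given by its name, has taken for a name from the list of things; names that differ only in an ending like _2 or _b are one class to them, and where a whole thing is asked for, a point or a joint stands for the part that bears it (a point fixed in the world has none). Each returns a list of dicts, best first, with "confidence" (0 to 1); they miss things now and then, are a little off and sometimes report something else, mostly with a low value. They report only what shows in the picture. A call takes as long as a camera call. They do not tell look-alikes from the thing itself.
- ctrl.find_in(target, camera): "point" ([x, y, z] in m, in the coordinates of the camera as it stood for that picture, good to about 4 mm: the middle of the surface that is visible of it).
- ctrl.masks_of(target, camera): "region" (400x640 bool, what is visible of it).
- ctrl.landmark_of(target, camera): "point" ([x, y, z] in m, in the coordinates of the camera as it stood for that picture, good to about 4 mm: a listed point, or the origin of a listed thing).
The state is a dict: "time": time; "joint_pos": joint angles; "dq": joint speeds; "joint_efforts": joint torques, N m; "tcp_pos": TCP position; "ee_rot": TCP orientation; "force": force on the tool from outside, world axes, zero at the start; "ft_torque": the same for the moment, N m; "grip_width": finger opening in m.
Only numpy, scipy, OpenCV 4.12 (cv2) and the standard library are available. Lean on these libraries where they do the work, as an engineer would, in place of code of your own. Each camera call takes 0.05 s, during which the arm holds its last target.

### The job

Check the shared drawing pens back in: take every pen that stands in the grey charging rail and lower it into a dock tube of its own, right down to the bottom. Spin the two-sided sign of each dock that has a pen half a turn, fully round to its stop, so that the solid pen picture shows to the far side of the desk; if a dock stays empty, leave its sign with the ring to the far side. Leave the docks standing about where they are, and do not disturb the speaker, camera or phone.

Things in the scene. Friction and masses are not known exactly. Their poses are not given: they have to be found in the camera images.
- dock0: Pen dock, loose but heavy (0.9 kg): a dark steel base slab 130 (x) x 75 (y) x 12 mm; origin at the centre of its underside, z up. On it, 37.5 mm towards the dock's -x, an upright aluminium tube (outside diameter 34, bore 26 mm, closed at the bottom), and 37.5 mm towards its +x a vertical pivot pin with the two-sided sign. It may be knocked aside; read it again before use.
- dock0_floor (a point): Centre of the closed bottom of dock0's tube, inside, 15 mm above the dock's underside: the bore is 92 mm deep, its open mouth 107 mm above the dock's underside. One pen fits.
- sign0_top (a point): Middle of the top edge of dock0's sign, on the vertical pivot axis, 148 mm above the dock's underside. The sign is a white panel 56 wide x 60 high x 8 mm thick, its lower edge 88 mm up. Its axes turn with the panel: y along the width, x across the thickness (pinch it across x from above). The ring outline is on its +x face, the solid pen picture (a thick upright bar over a short line) on its -x face.
- sign0 (a joint): Angle of dock0's sign about its upright pin (rad), growing anticlockwise seen from above: near 0 the ring ('pen out') faces the dock's +x end, the desk's far side; at 3.14 the solid pen picture ('pen home') does. Stops at 0 and 3.14, so it must be turned anticlockwise; light friction holds it at any angle (0.015 N m), no spring.
- dock1: Pen dock, loose but heavy (0.9 kg): a dark steel base slab 130 (x) x 75 (y) x 12 mm; origin at the centre of its underside, z up. On it, 37.5 mm towards the dock's -x, an upright aluminium tube (outside diameter 34, bore 26 mm, closed at the bottom), and 37.5 mm towards its +x a vertical pivot pin with the two-sided sign. It may be knocked aside; read it again before use.
- dock1_floor (a point): Centre of the closed bottom of dock1's tube, inside, 15 mm above the dock's underside: the bore is 92 mm deep, its open mouth 107 mm above the dock's underside. One pen fits.
- sign1_top (a point): Middle of the top edge of dock1's sign, on the vertical pivot axis, 148 mm above the dock's underside. The sign is a white panel 56 wide x 60 high x 8 mm thick, its lower edge 88 mm up. Its axes turn with the panel: y along the width, x across the thickness (pinch it across x from above). The ring outline is on its +x face, the solid pen picture (a thick upright bar over a short line) on its -x face.
- sign1 (a joint): Angle of dock1's sign about its upright pin (rad), growing anticlockwise seen from above: near 0 the ring ('pen out') faces the dock's +x end, the desk's far side; at 3.14 the solid pen picture ('pen home') does. Stops at 0 and 3.14, so it must be turned anticlockwise; light friction holds it at any angle (0.015 N m), no spring.
- dock2: Pen dock, loose but heavy (0.9 kg): a dark steel base slab 130 (x) x 75 (y) x 12 mm; origin at the centre of its underside, z up. On it, 37.5 mm towards the dock's -x, an upright aluminium tube (outside diameter 34, bore 26 mm, closed at the bottom), and 37.5 mm towards its +x a vertical pivot pin with the two-sided sign. It may be knocked aside; read it again before use.
- dock2_floor (a point): Centre of the closed bottom of dock2's tube, inside, 15 mm above the dock's underside: the bore is 92 mm deep, its open mouth 107 mm above the dock's underside. One pen fits.
- sign2_top (a point): Middle of the top edge of dock2's sign, on the vertical pivot axis, 148 mm above the dock's underside. The sign is a white panel 56 wide x 60 high x 8 mm thick, its lower edge 88 mm up. Its axes turn with the panel: y along the width, x across the thickness (pinch it across x from above). The ring outline is on its +x face, the solid pen picture (a thick upright bar over a short line) on its -x face.
- sign2 (a joint): Angle of dock2's sign about its upright pin (rad), growing anticlockwise seen from above: near 0 the ring ('pen out') faces the dock's +x end, the desk's far side; at 3.14 the solid pen picture ('pen home') does. Stops at 0 and 3.14, so it must be turned anticlockwise; light friction holds it at any angle (0.015 N m), no spring.
- dock3: Pen dock, loose but heavy (0.9 kg): a dark steel base slab 130 (x) x 75 (y) x 12 mm; origin at the centre of its underside, z up. On it, 37.5 mm towards the dock's -x, an upright aluminium tube (outside diameter 34, bore 26 mm, closed at the bottom), and 37.5 mm towards its +x a vertical pivot pin with the two-sided sign. It may be knocked aside; read it again before use.
- dock3_floor (a point): Centre of the closed bottom of dock3's tube, inside, 15 mm above the dock's underside: the bore is 92 mm deep, its open mouth 107 mm above the dock's underside. One pen fits.
- sign3_top (a point): Middle of the top edge of dock3's sign, on the vertical pivot axis, 148 mm above the dock's underside. The sign is a white panel 56 wide x 60 high x 8 mm thick, its lower edge 88 mm up. Its axes turn with the panel: y along the width, x across the thickness (pinch it across x from above). The ring outline is on its +x face, the solid pen picture (a thick upright bar over a short line) on its -x face.
- sign3 (a joint): Angle of dock3's sign about its upright pin (rad), growing anticlockwise seen from above: near 0 the ring ('pen out') faces the dock's +x end, the desk's far side; at 3.14 the solid pen picture ('pen home') does. Stops at 0 and 3.14, so it must be turned anticlockwise; light friction holds it at any angle (0.015 N m), no spring.
- pen0: Chunky black drawing pen, a straight round rod 16 mm in diameter and 140 mm long, 30 g, all alike; origin at the centre of its foot, z along it towards the top. It starts upright in a well of the charging rail, its foot 6 mm above the desk. None when this pen is out on loan.
- pen1: Chunky black drawing pen, a straight round rod 16 mm in diameter and 140 mm long, 30 g, all alike; origin at the centre of its foot, z along it towards the top. It starts upright in a well of the charging rail, its foot 6 mm above the desk. None when this pen is out on loan.
- pen2: Chunky black drawing pen, a straight round rod 16 mm in diameter and 140 mm long, 30 g, all alike; origin at the centre of its foot, z along it towards the top. It starts upright in a well of the charging rail, its foot 6 mm above the desk. None when this pen is out on loan.
- pen3: Chunky black drawing pen, a straight round rod 16 mm in diameter and 140 mm long, 30 g, all alike; origin at the centre of its foot, z along it towards the top. It starts upright in a well of the charging rail, its foot 6 mm above the desk. None when this pen is out on loan.
- rail: Grey charging rail, fixed to the desk, 190 (x) x 50 (y) x 32 mm; origin at the centre of its underside. Four wells of 19 mm diameter and 26 mm depth in a row along its x, 45 mm apart, at -67.5, -22.5, 22.5 and 67.5 mm; a pen stands in three or all four of them. It stands at the left or the right of the docks.
- speaker: Bystander: black portable speaker 170 x 56 x 58 mm, lying at the side opposite the rail; origin under its centre. Leave alone.
- camera: Bystander: black camera, about 80 x 115 x 92 mm, beyond the docks; origin under its body. Leave alone.
- phone: Bystander: phone lying flat, 150 x 73 x 9 mm, beyond the docks; origin under its centre. Leave alone.
Not all that is in view belongs to the job. What is shaped like the dock3 but orange is not meant.

How it is judged:
By the outcome, as a careful person would: the job done as asked, in the order asked, and still so for the second after the job is handed in, with the robot touching nothing.
Of pen0, pen1, pen2, pen3 only 3 to 4 are there at a start; the rules pass over those that are not, and their reading is None.
At some moment in a run one of dock0, dock1, dock2, dock3 may be knocked a few centimetres aside while the robot is not near it.
It also fails if it takes over 210 s, if anything falls off the work surface, if the arm or the gripper's body presses on something with over 40 N, if the wrist force passes 120 N, or if a joint passes its speed limit or range.

## Working session

There is one attempt and no reset: what is moved stays moved. The work goes in short steps, Python scripts to look and compute and a shell command to move; the robot and the scene stay as the last step left them, time stands still between calls to the robot, and variables do not carry over. Pictures are saved under pics/ and viewed, and the job is handed in when it is done.

```bash
ls; mkdir -p pics; cat > h.py <<'E'
import numpy as np,cv2
from workcell import ctrl
from scipy.spatial.transform import Rotation as R
def pose():
    o=ctrl.observe();q=np.array(o['ee_rot']);T=np.eye(4)
    T[:3,:3]=R.from_quat(q[[1,2,3,0]]).as_matrix();T[:3,3]=o['tcp_pos'];return T,o
def cam(name,save=None):
    T,o=pose();f=ctrl.grab_frame(name)
    if save: cv2.imwrite('pics/'+save,f['color'][:,:,::-1])
    W=np.linalg.inv(f['extrinsics']) if 'extrinsics' in f and f['extrinsics'] is not None else T@np.array(f['tool_from_camera'])
    return f,W
def tw(W,p): return (W@np.r_[p,1])[:3]
def proj(f,W,P):
    M=np.linalg.inv(W);k=200/np.tan(np.radians(f['vertical_fov'])/2)
    K=np.array([[k,0,f['cx']],[0,k,f['cy']],[0,0,1]])
    return cv2.projectPoints(np.atleast_2d(np.array(P,float)),cv2.Rodrigues(M[:3,:3])[0],M[:3,3],K,np.array(f['D']))[0][:,0]
def ray(f,W,uv,z):
    k=200/np.tan(np.radians(f['vertical_fov'])/2)
    K=np.array([[k,0,f['cx']],[0,k,f['cy']],[0,0,1]])
    n=cv2.undistortPoints(np.array(uv,float).reshape(-1,1,2),K,np.array(f['D']))[:,0]
    d=np.c_[n,np.ones(len(n))]@W[:3,:3].T
    s=(z-W[2,3])/d[:,2]
    return W[:3,3]+d*s[:,None]
E
python3 - <<'E'
from h import *
np.set_printoptions(precision=4,suppress=True)
print(ctrl.observe(),ctrl.pinch_z)
for c in ['scene','side','wrist']:
    f,W=cam(c,c+'0.png'); print(c,W,f['vertical_fov'],f['D'])
    names=['dock0','dock0_floor','sign0_top','pen0','rail','speaker','camera','phone'] 
    for n in names:
        for d in ctrl.landmark_of(n,c): print(n,round(d['confidence'],2),tw(W,d['point']))
E
```

```text
pics
{'time': 0.0, 'joint_pos': array([-1.3266,  0.314 ,  0.045 ,  1.3036,  0.    ,  1.4312]), 'dq': array([ 0.001 ,  0.0004,  0.0007,  0.0018, -0.0002,  0.001 ]), 'joint_efforts': array([  0.0008, -48.0631,  29.8532,   0.0195,  -0.    ,   0.    ]), 'tcp_pos': array([ 0.2152, -0.5327,  0.2304]), 'ee_rot': array([-0.0009,  0.9816,  0.1907, -0.    ]), 'force': array([-0.0987,  0.4713, -0.346 ]), 'ft_torque': array([ 0.0606, -0.0128,  0.0174]), 'grip_width': 0.0852123787690513} 0.0187
scene [[ 0.4928  0.6171 -0.6135  1.0841]
 [ 0.87   -0.3361  0.3607 -0.3132]
 [ 0.0164 -0.7115 -0.7025  0.7376]
 [ 0.      0.      0.      1.    ]] 55.66548254061498 [-0.0827  0.      0.      0.      0.    ]
dock0 0.93 [0.4842 0.0747 0.0014]
dock0 0.7 [ 0.5139 -0.0655 -0.003 ]
dock0 0.67 [0.5036 0.2182 0.0008]
dock0 0.66 [ 0.5254 -0.2132  0.0036]
dock0 0.59 [0.3313 0.2424 0.0017]
dock0 0.58 [0.7723 0.2765 0.0034]
dock0_floor 0.85 [ 0.4854 -0.2178  0.0187]
sign0_top 0.98 [ 0.5615 -0.2082  0.1446]
pen0 0.77 [ 0.489  -0.393   0.0059]
pen0 0.69 [ 0.4446 -0.3929  0.0049]
pen0 0.63 [ 0.5348 -0.3949  0.0093]
rail 
[... 560 characters left out ...]
0016]
dock0 0.69 [ 0.5151 -0.0651 -0.0004]
dock0 0.62 [0.5079 0.2193 0.0014]
dock0 0.3 [ 0.5619 -0.2059  0.1491]
dock0_floor 0.88 [ 0.487  -0.2196  0.0128]
sign0_top 0.69 [ 0.562  -0.2023  0.1474]
sign0_top 0.67 [0.5225 0.0695 0.1501]
sign0_top 0.48 [ 0.5268 -0.2126 -0.0009]
pen0 0.61 [ 0.5305 -0.396   0.005 ]
speaker 0.93 [0.483  0.3749 0.0041]
speaker 0.51 [ 0.4885 -0.2193  0.0133]
camera 0.69 [ 0.7525 -0.1494  0.0046]
camera 0.2 [ 0.5512 -0.0574  0.1484]
phone 0.64 [ 0.7494  0.1304 -0.0017]
wrist [[ 0.3747 -0.8891 -0.2629  0.2814]
 [-0.9271 -0.3595 -0.1058 -0.5067]
 [-0.0005  0.2834 -0.959   0.3733]
 [ 0.      0.      0.      1.    ]] 71.44421383084229 [0.0118 0.     0.     0.     0.    ]
```

View pics/scene0.png

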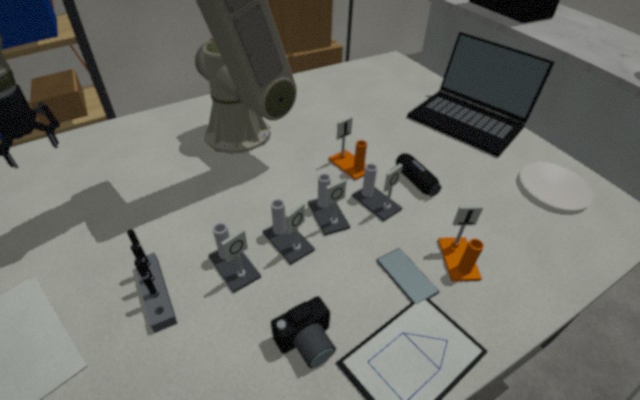

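View pics/side0.png

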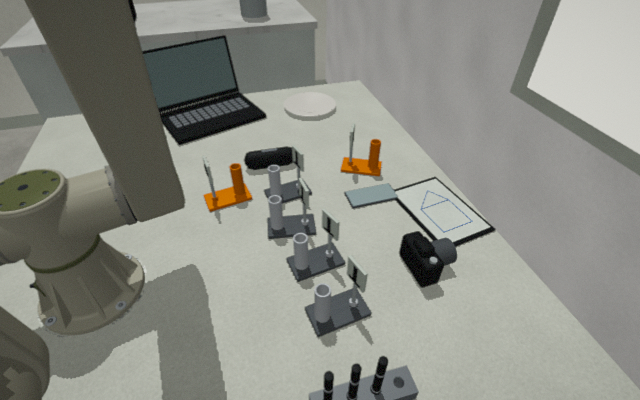

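View pics/wrist0.png

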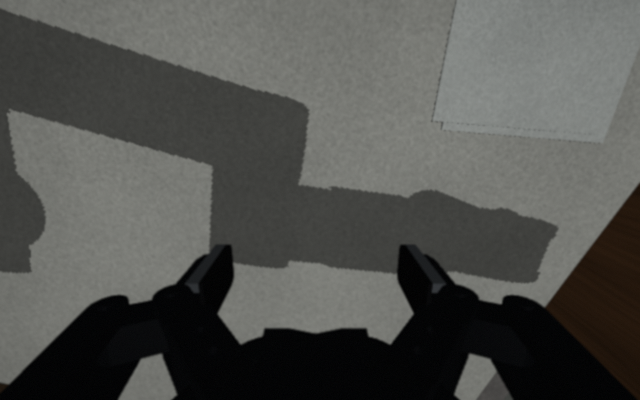

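The pictures show four grey docks, at scene px (232,265), (290,240), (328,213) and (376,200), with two orange decoys at (350,160) and (460,258). The rail holds three pens, and its far well near side px (399,382) is empty. I'll measure from above.

```bash
python3 -m creep '[[[1,0.5,1],-1],[[2,1,2],-2],[[3,1.5,3],-3],[[4,2,3],-3.67],[[5,2.4,3],-3.67],[[5.5,2.8,3],-3.67],[[5.5,2.8,3],-3.67],[[5.5,2.8,3],-3.67]]' 0
cat > look.py <<'E'
import sys
from h import *
np.set_printoptions(precision=4,suppress=True)
def look(c,names,save=None):
    f,W=cam(c,save)
    for n in names:
        for d in ctrl.landmark_of(n,c): print(c,n,round(d['confidence'],2),tw(W,d['point']))
    return f,W
if __name__=='__main__':
    look(sys.argv[1],sys.argv[3:],sys.argv[2]); T,o=pose(); print(o['time'],o['tcp_pos'],o['grip_width'],o['force'])
E
python3 look.py wrist w1.png pen0 rail dock0 dock0_floor sign0_top
```

```text
time: 2.35
tcp_pos: [0.4902, -0.3932, 0.3811]
ee_rot: [0.0, 1.0, 0.0, -0.0]
force: [-1.0, 0.8, 0.1]
grip_width: 0.0856
wrist pen0 0.73 [ 0.4412 -0.3935  0.0021]
wrist pen0 0.65 [ 0.4834 -0.3939  0.0024]
wrist pen0 0.64 [ 0.531  -0.3877  0.006 ]
wrist rail 0.61 [ 0.5096 -0.3934 -0.0002]
wrist dock0 0.69 [ 0.5216 -0.2059 -0.0012]
wrist dock0 0.64 [ 0.4825  0.0706 -0.0016]
wrist dock0 0.56 [ 0.5162 -0.0616  0.0035]
wrist dock0_floor 0.72 [ 0.4856 -0.2125  0.0143]
wrist sign0_top 0.95 [ 0.5594 -0.2074  0.143 ]
wrist sign0_top 0.59 [ 0.4782 -0.0697  0.0188]
2.65 [ 0.4894 -0.3939  0.3815] 0.08537837869488961 [-0.4234 -1.3379 -0.7897]
```

View pics/w1.png

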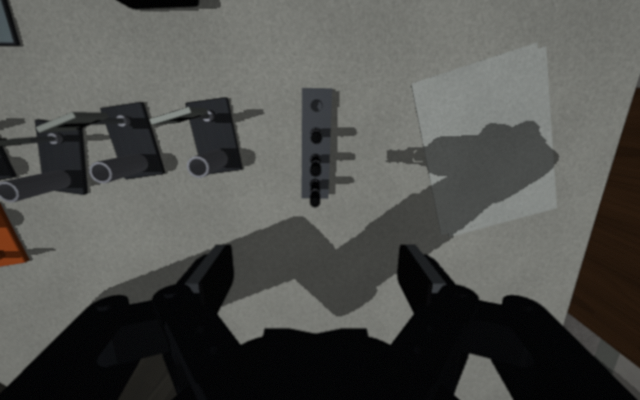

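Rail and docks are in view. The pen tops stand in a column at about px x=316, with the empty well at (317,105). The rail is aligned with world x. I'll refine this with a pixel check.

```bash
python3 - <<'E'
from h import *
np.set_printoptions(precision=4,suppress=True)
f,W=cam('wrist')
img=f['color'][:,:,::-1].copy()
for x in (.4435,.4885,.5335,.5785):
    for z in (.146,.032):
        u=proj(f,W,[x,-.393,z])[0]; cv2.circle(img,tuple(int(round(v)) for v in u),1,(0,0,255) if z>.1 else (0,255,0),-1)
for sx in(-1,1):
  for sy in(-1,1):
    u=proj(f,W,[.511+sx*.095,-.393+sy*.025,.032])[0]; cv2.circle(img,tuple(int(round(v)) for v in u),1,(255,255,0),-1)
c=img[70:230,240:400]; cv2.imwrite('pics/w2.png',cv2.resize(c,(600,600),interpolation=cv2.INTER_NEAREST))
E
```

```text
(no output)
```

View pics/w2.png

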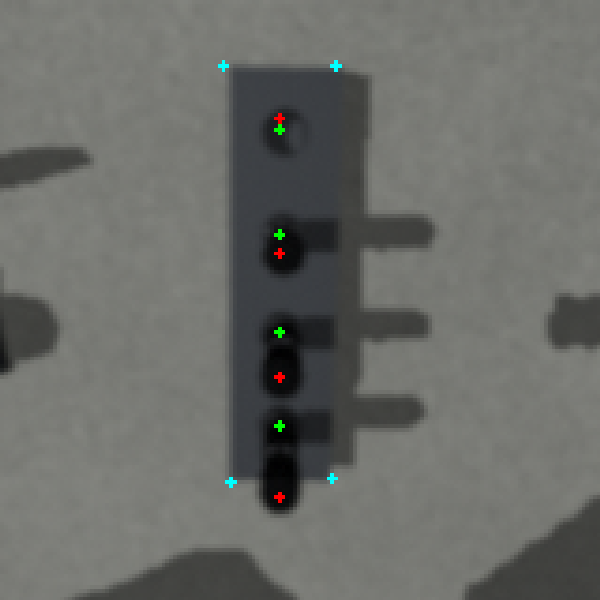

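The model overlays the rail and pens to within about 1–2 mm. Now I'll grasp the farthest pen, at (0.533,-0.394).

```bash
python3 -m creep '[[[0.87,-0.02,-1],0],[[0.87,-0.02,-2],0],[[0.87,-0.02,-3],0],[[0.87,-0.02,-4],0],[[0.87,-0.02,-5],0],[[0.87,-0.02,-5.44],0],[[0.87,-0.02,-5.44],0]]' 0 && python3 look.py wrist w3.png && python3 -m creep '[[[0,0,0],0],[[0,0,0],0],[[0,0,0],0],[[0,0,0],0],[[0,0,0],0],[[0,0,0],0],[[0,0,0],0],[[0,0,0],0]]' 255 30
```

```text
time: 3.58
tcp_pos: [0.5322, -0.3933, 0.107]
ee_rot: [-0.002, 1.0, -0.001, -0.002]
force: [-0.5, -0.4, 1.3]
grip_width: 0.0853
3.625 [ 0.5332 -0.3942  0.109 ] 0.08527063791593958 [-0.3565  0.8022  0.9333]
time: 4.62
tcp_pos: [0.5341, -0.3944, 0.1099]
ee_rot: [0.0, 1.0, -0.0, 0.0]
force: [-0.4, -1.0, 6.5]
grip_width: 0.0153
```

View pics/w3.png

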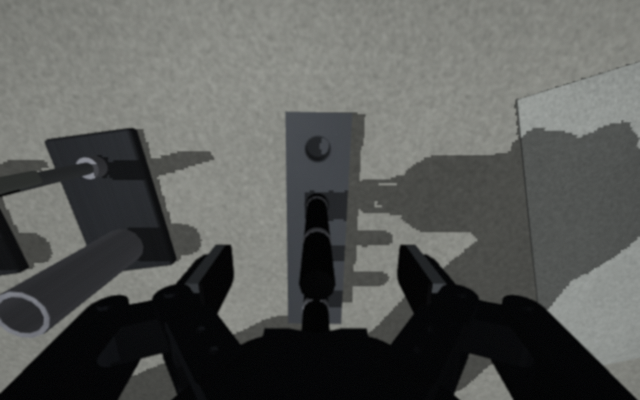

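Grip width is 15.3 mm, so the pen is held. Lifting and moving to the nearest dock.

```bash
python3 -m creep '[[[0,0,1],0],[[0,0,2],0],[[0,0,3],0],[[-0.2,0.8,3.6],0],[[-0.4,1.8,3.6],0],[[-0.7,2.8,3.6],0],[[-0.93,3.56,3.6],0],[[-0.93,3.56,3.6],0],[[-0.93,3.56,3.6],0]]' 
for c in wrist scene side; do python3 look.py $c p1$c.png dock0 dock0_floor sign0_top pen0; done
```

```text
time: 5.75
tcp_pos: [0.4875, -0.2165, 0.2891]
ee_rot: [0.0, 1.0, -0.0, -0.0]
force: [0.6, -0.2, -1.3]
grip_width: 0.0149
wrist dock0 0.91 [ 0.5169 -0.0622  0.0002]
wrist dock0 0.69 [ 0.331   0.2402 -0.0023]
wrist dock0 0.66 [ 0.5084  0.2174 -0.0027]
wrist dock0 0.6 [ 0.5223 -0.2062 -0.0036]
wrist dock0 0.59 [ 0.4842  0.0732 -0.0003]
wrist dock0_floor 0.9 [ 0.4856 -0.2122  0.0137]
wrist sign0_top 0.89 [ 0.5611 -0.2062  0.1473]
wrist sign0_top 0.33 [0.45   0.0738 0.0178]
wrist pen0 0.89 [ 0.4398 -0.3936  0.0042]
wrist pen0 0.83 [ 0.4854 -0.2134  0.1859]
wrist pen0 0.73 [ 0.5097  0.2178 -0.002 ]
wrist pen0 0.6 [ 0.4888 -0.3931  0.0046]
6.0 [ 0.4875 -0.2171  0.2888] 0.015090850726197622 [ 0.2284 -0.6379 -0.2318]
scene dock0 0.88 [ 0.5172 -0.0646 -0.001 ]
scene dock0 0.84 [0.5067 0.2181 0.0018]
scene dock0 0.84 [0.3298 0.2427 0.002 ]
scene dock0 0.8 [ 0.7681  0.278  -0.0008]
scene dock0 0.73 [ 0.5246 -0.2103  0.0023]
scene dock0 0.69 [ 0.4829  0.0732 -0.0019]
scene dock0 0.43 [ 0.5624 -0.2048  0.1472]
scene dock0_floor 0.6 [ 0.4871 -0.2161  0.0181]
scene dock0_floor 0.51 [ 0.5162 -0.064  -0.0031]
scene sign0_top 0.96 [ 0.5617 -0.2064  0.1474]
scene pen0 0.7 [ 0.4421 -0.3945  0.0038]
scene pen0 0.7 [ 0.4875 -0.3949  0.0053]
scene pen0 0.57 [ 0.4875 -0.2175  0.1813]
scene pen0 0.36 [ 0.4826  0.3755 -0.0011]
6.25 [ 0.4873 -0.2165  0.2892] 0.015019556926332363 [-1.1431  0.5044 -0.2932]
side dock0 0.97 [ 0.5187 -0.062   0.004 ]
side dock0 0.92 [ 0.5256 -0.2123 -0.0007]
side dock0 0.87 [0.4845 0.07   0.0048]
side dock0 0.81 [ 0.331   0.2432 -0.0022]
side dock0 0.79 [0.5094 0.2176 0.002 ]
side dock0 0.57 [0.7639 0.2784 0.0001]
side dock0_floor 0.89 [ 0.4895 -0.2154  0.0132]
side sign0_top 0.9 [ 0.5612 -0.2042  0.1481]
side sign0_top 0.47 [0.4741 0.212  0.0182]
side pen0 0.8 [ 0.4903 -0.2174  0.1832]
side pen0 0.54 [ 0.7534 -0.1509  0.001 ]
6.5 [ 0.4873 -0.2162  0.2894] 0.015299310842613276 [-0.0324 -0.5262 -0.8142]
```

View pics/p1wrist.png

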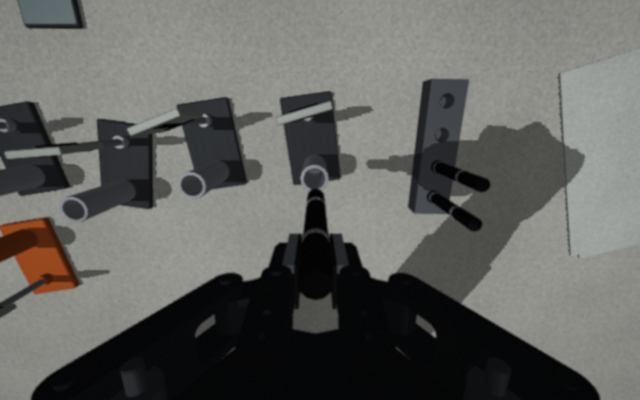

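```bash
cat > ov.py <<'E'
import sys
from h import *
# usage: ov.py out tubex tubey [yawdeg]
def ov(out,x,y,yaw):
    t=np.linspace(0,2*np.pi,40); outs=[]
    a=np.radians(yaw);c,s=np.cos(a),np.sin(a)
    for cn in ['wrist','scene','side']:
        f,W=cam(cn); img=f['color'][:,:,::-1].copy()
        S=5
        cen=proj(f,W,[x,y,.107])[0].astype(int)
        x0=int(np.clip(cen[0]-26,0,586)); y0=int(np.clip(cen[1]-40,0,320))
        cr=cv2.resize(img[y0:y0+80,x0:x0+53],(265,400),interpolation=cv2.INTER_CUBIC)
        def pl(P,col):
            u=(proj(f,W,P)-[x0-.5,y0-.5])*S
            cv2.polylines(cr,[np.round(u).astype(int)],True,col,1)
        for r in(.017,.013): pl(np.c_[x+r*np.cos(t),y+r*np.sin(t),0*t+.107],(0,0,255))
        dx,dy=x+.0375*c,y+.0375*s
        pl([[dx+p*.065*c-q*.0375*s,dy+p*.065*s+q*.0375*c,.012] for p,q in((1,1),(1,-1),(-1,-1),(-1,1))],(0,255,255))
        outs.append(cr)
    cv2.imwrite('pics/'+out,np.hstack(outs))
ov(sys.argv[1],*map(float,sys.argv[2:]))
E
python3 ov.py o1.png .487 -.2155 7
```

```text
(no output)
```

View pics/o1.png

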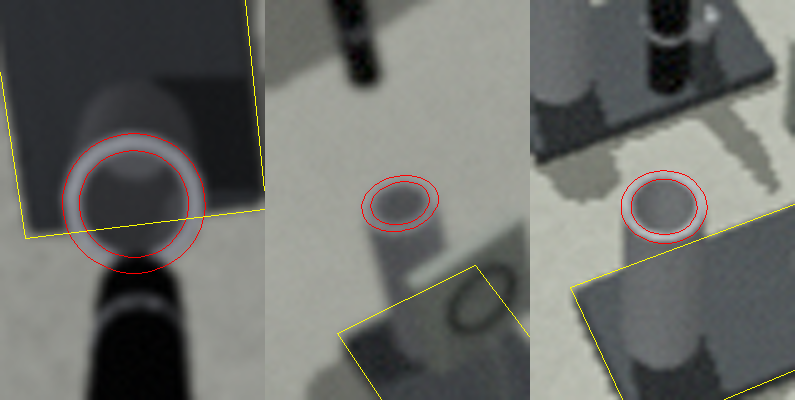

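The overlay fits in all three cameras: red rings on the mouth, yellow on the slab. I'll lower the pen.

```bash
python3 -m creep '[[[0,0.02,-0.8],0],[[0,0.02,-1.6],0],[[0,0.02,-2],0],[[0,0.02,-2.4],0],[[0,0.02,-2.8],0],[[0,0.02,-3.1],0],[[0,0.02,-3.3],0],[[0,0.02,-3.4],0],[[0,0.02,-3.4],0]]'; python3 look.py side s1.png
```

```text
time: 7.78
tcp_pos: [0.4876, -0.2154, 0.1197]
ee_rot: [0.0, 1.0, -0.0, 0.0]
force: [-0.4, -0.6, -0.6]
grip_width: 0.0152
7.825 [ 0.4876 -0.2154  0.1198] 0.015186220323986616 [ 0.7948 -0.0762 -0.2016]
```

View pics/s1.png

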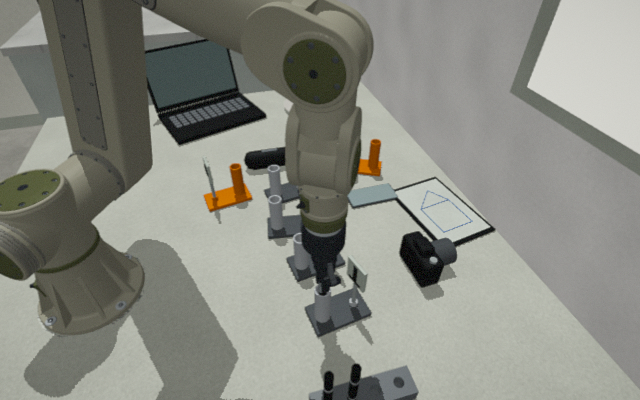

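```bash
python3 -m creep '[[[0,0,0],0],[[0,0,0],0],[[0,0,0],0],[[0,0,0.6],0],[[0,0,1.4],0],[[0,0,2.2],0],[[0,-0.8,2.4],0]]' 100; python3 look.py side s2.png; python3 look.py scene s2b.png pen0
```

```text
time: 8.7
tcp_pos: [0.4886, -0.2545, 0.243]
ee_rot: [0.001, 1.0, 0.002, 0.002]
force: [-0.1, -0.8, -0.0]
grip_width: 0.0521
8.75 [ 0.489  -0.2605  0.2427] 0.051816347209174725 [ 1.6465 -4.3015  1.4839]
scene pen0 0.87 [ 0.4861 -0.3932  0.0052]
scene pen0 0.52 [ 0.4452 -0.3951  0.0059]
scene pen0 0.3 [ 0.478  -0.0715  0.0165]
8.85 [ 0.4877 -0.2568  0.24  ] 0.05184200984481729 [ 0.0427  0.1311 -0.6247]
```

View pics/s2.png

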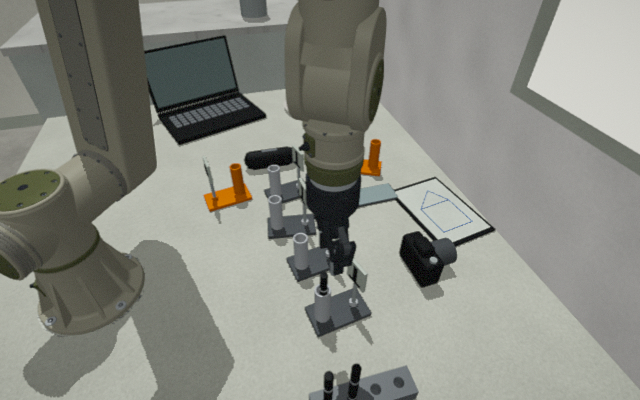

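View pics/s2b.png

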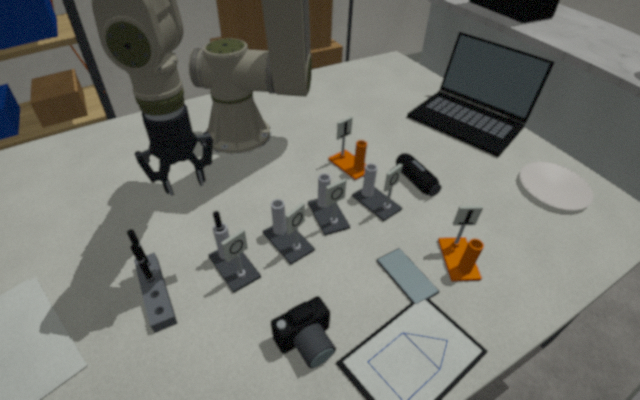

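Pen 1 stands in the first dock, at scene px (218,220). Next is pen 2 at (0.4885,-0.394).

```bash
python3 -m creep '[[[0.02,-1,0],0],[[0.02,-2,0],0],[[0.02,-2.77,0],0],[[0.02,-2.77,-0.4],0],[[0.02,-2.77,-1.2],0],[[0.02,-2.77,-2],0],[[0.02,-2.77,-2.6],0],[[0.02,-2.77,-2.6],0],[[0.02,-2.77,-2.6],0]]' 80; python3 -m creep '[[[0,0,0],0],[[0,0,0],0],[[0,0,0],0],[[0,0,0],0],[[0,0,0],0],[[0,0,0],0]]' 255 30;  python3 -m creep '[[[0,0,1],0],[[0,0,2],0],[[0,0,3],0],[[0,0.8,3.6],0],[[-0.05,2,3.6],0],[[-0.1,3.2,3.6],0],[[-0.15,4.4,3.6],0],[[-0.2,5.6,3.6],0],[[-0.2,6.5,3.6],0],[[-0.2,6.5,3.6],0]]'
for c in wrist scene side; do python3 look.py $c p2$c.png dock0 dock0_floor sign0_top pen0; done
```

```text
time: 9.98
tcp_pos: [0.4887, -0.3936, 0.1102]
ee_rot: [0.0, 1.0, -0.0, 0.0]
force: [0.3, 0.0, -0.1]
grip_width: 0.0585
time: 10.72
tcp_pos: [0.4888, -0.394, 0.1105]
ee_rot: [0.001, 1.0, -0.0, 0.001]
force: [-0.5, 1.2, 5.3]
grip_width: 0.0148
time: 11.98
tcp_pos: [0.4778, -0.066, 0.2896]
ee_rot: [-0.0, 1.0, 0.002, 0.0]
force: [0.4, -0.4, -1.6]
grip_width: 0.0151
wrist dock0 0.96 [ 0.5124  0.2163 -0.0041]
wrist dock0 0.8 [ 0.5221 -0.2065 -0.0019]
wrist dock0 0.8 [ 0.4848  0.0741 -0.0001]
wrist dock0 0.79 [ 0.33    0.2418 -0.002 ]
wrist dock0 0.56 [ 0.5163 -0.0634  0.0029]
wrist dock0_floor 0.75 [ 0.4852 -0.2126  0.0165]
wrist sign0_top 0.76 [ 0.5605 -0.2042  0.1438]
wrist pen0 0.73 [ 0.4377 -0.3931  0.0036]
wrist pen0 0.66 [ 0.4765 -0.0637  0.1871]
wrist pen0 0.56 [ 0.5502 -0.058   0.1519]
12.225 [ 0.4784 -0.0698  0.2891] 0.015059595939724644 [ 0.1226  0.7168 -0.6047]
scene dock0 0.93 [ 0.523  -0.2126  0.005 ]
scene dock0 0.77 [0.7686 0.2777 0.0047]
scene dock0 0.76 [ 0.3305  0.2396 -0.0006]
scene dock0 0.64 [ 0.4831  0.0733 -0.0004]
scene dock0 0.63 [0.5067 0.2202 0.0015]
scene dock0_floor 0.73 [ 0.4839 -0.2156  0.0179]
scene dock0_floor 0.68 [0.4712 0.2101 0.0136]
scene dock0_floor 0.55 [ 0.4776 -0.0706  0.0161]
scene sign0_top 0.73 [ 0.5619 -0.2059  0.1469]
scene pen0 0.59 [ 0.4419 -0.3959  0.0071]
scene pen0 0.57 [ 0.4746 -0.0679  0.1826]
12.475 [ 0.4783 -0.0695  0.2892] 0.014939259026480934 [-0.5606 -0.1774  0.29  ]
side dock0 0.95 [ 0.3296  0.2414 -0.0014]
side dock0 0.88 [ 0.5088  0.2182 -0.0017]
side dock0 0.77 [0.4845 0.0701 0.005 ]
side dock0 0.67 [ 0.5132 -0.0658  0.0002]
side dock0 0.65 [ 0.5278 -0.2111  0.0024]
side dock0_floor 0.72 [ 0.4887 -0.2171  0.0142]
side sign0_top 0.87 [ 0.5616 -0.2065  0.1475]
side pen0 0.49 [ 0.477  -0.0669  0.1839]
12.725 [ 0.4783 -0.0688  0.2893] 0.01572341367806434 [ 0.034  -0.0581  0.4597]
```

View pics/p2wrist.png

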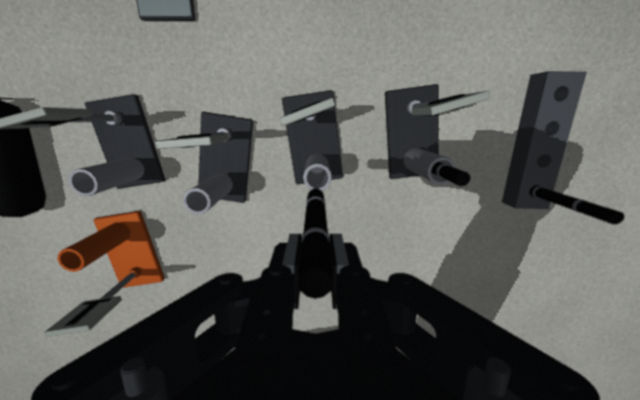

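```bash
python3 ov.py o2.png .478 -.070 9
```

```text
(no output)
```

View pics/o2.png

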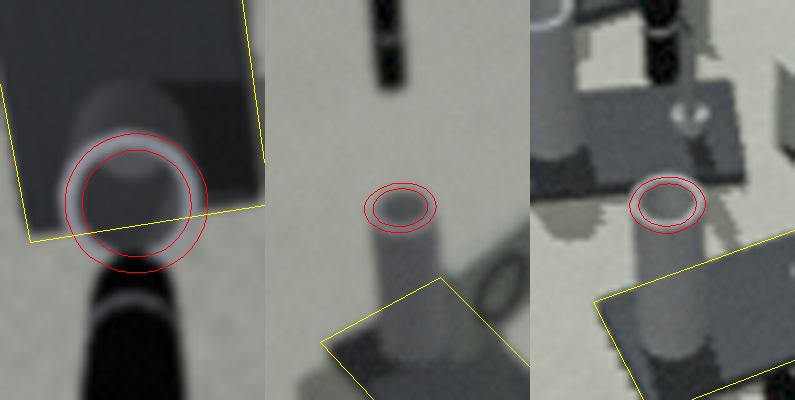

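The mouth overlay agrees to within about 1–2 mm (tube y ≈ -0.0685). Lowering straight down.

```bash
python3 -m creep '[[[0,0.01,-0.8],0],[[0,0.01,-1.6],0],[[0,0.01,-2],0],[[0,0.01,-2.4],0],[[0,0.01,-2.8],0],[[0,0.01,-3.1],0],[[0,0.01,-3.3],0],[[0,0.01,-3.4],0],[[0,0.01,-3.4],0]]'; python3 -m creep '[[[0,0,0],0],[[0,0,0],0],[[0,0,0],0],[[0,0,0.6],0],[[0,0,1.4],0],[[0,0,2.2],0],[[0,-0.8,2.4],0],[[0,-1.8,2.4],0],[[0,-2.8,2.4],0]]' 100; python3 look.py scene s3b.png pen0
```

```text
time: 14.0
tcp_pos: [0.4789, -0.0684, 0.1198]
ee_rot: [0.0, 1.0, -0.0, 0.001]
force: [0.5, -0.6, 0.2]
grip_width: 0.015
time: 15.12
tcp_pos: [0.4785, -0.2095, 0.2398]
ee_rot: [0.0, 1.0, 0.0, 0.001]
force: [0.7, -0.1, -0.7]
grip_width: 0.0521
scene pen0 0.85 [ 0.4444 -0.3939  0.0085]
15.225 [ 0.4785 -0.2125  0.239 ] 0.05213833609974326 [-0.0837  0.2101 -0.4576]
```

View pics/s3b.png

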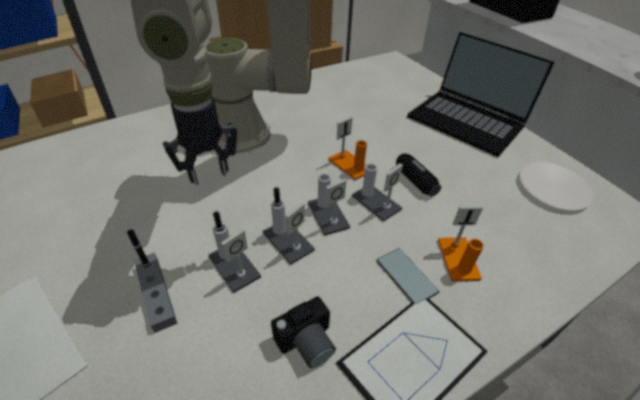

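Pen 2 is seated at scene px (278,197). Now the third pen.

```bash
python3 -m creep '[[[-0.2,-1,0],0],[[-0.4,-2,0],0],[[-0.7,-3,0],0],[[-0.7,-3.71,-0.2],0],[[-0.7,-3.71,-1],0],[[-0.7,-3.71,-1.8],0],[[-0.7,-3.71,-2.6],0],[[-0.7,-3.71,-2.6],0],[[-0.7,-3.71,-2.6],0]]' 80; python3 -m creep '[[[0,0,0],0],[[0,0,0],0],[[0,0,0],0],[[0,0,0],0],[[0,0,0],0],[[0,0,0],0]]' 255 30;  python3 -m creep '[[[0,0,1],0],[[0,0,2],0],[[0,0,3],0],[[0,0.8,3.6],0],[[0,2,3.6],0],[[0,3.2,3.6],0],[[0,4.4,3.6],0],[[0,5.6,3.6],0],[[0,6.8,3.6],0],[[0.05,8,3.6],0]]'; python3 -m creep '[[[0,0.8,0],0],[[0,1.35,0],0],[[0,1.35,0],0],[[0,1.35,0],0]]'
for c in wrist scene side; do python3 look.py $c p3$c.png dock0 dock0_floor sign0_top pen0; done; python3 ov.py o3.png .446 .0735 -3
```

```text
time: 16.35
tcp_pos: [0.444, -0.3939, 0.1107]
ee_rot: [0.001, 1.0, -0.0, 0.0]
force: [-0.4, 0.4, 1.4]
grip_width: 0.0589
time: 17.1
tcp_pos: [0.4439, -0.3939, 0.1107]
ee_rot: [0.001, 1.0, -0.0, 0.001]
force: [-0.7, 1.7, 5.8]
grip_width: 0.0152
time: 18.35
tcp_pos: [0.4454, 0.008, 0.2897]
ee_rot: [0.0, 1.0, -0.001, 0.001]
force: [1.5, 0.3, -0.3]
grip_width: 0.0149
time: 18.85
tcp_pos: [0.4458, 0.0734, 0.2894]
ee_rot: [0.0, 1.0, -0.0, 0.0]
force: [-1.0, -0.3, 0.0]
grip_width: 0.0151
wrist dock0 0.9 [ 0.3306  0.2382 -0.0008]
wrist dock0 0.81 [ 0.5106  0.2172 -0.0037]
wrist dock0 0.77 [ 0.5145 -0.0608  0.0044]
wrist dock0 0.66 [0.483  0.073  0.0004]
wrist dock0 0.63 [ 0.5241 -0.2069 -0.0003]
wrist dock0_floor 0.67 [ 0.4834 -0.2125  0.0158]
wrist dock0_floor 0.64 [0.4459 0.0745 0.0193]
wrist sign0_top 0.94 [ 0.5598 -0.2067  0.1463]
wrist sign0_top 0.64 [0.4865 0.3761 0.0037]
wrist pen0 0.74 [0.4444 0.0719 0.181 ]
19.1 [0.4459 0.0729 0.2893] 0.015282760371834746 [-0.49    1.0736 -0.3755]
scene dock0 0.94 [0.4823 0.0739 0.0005]
scene dock0 0.83 [ 0.5243 -0.2131  0.0011]
scene dock0 0.79 [0.
[... 233 characters left out ...]
  0.0007]
scene sign0_top 0.87 [ 0.5629 -0.2074  0.1451]
scene pen0 0.6 [0.4463 0.0742 0.1874]
scene pen0 0.17 [0.4824 0.3775 0.0001]
19.35 [0.4458 0.0735 0.2893] 0.015207585263018597 [ 0.4893  0.4533 -0.0345]
side dock0 0.97 [0.5096 0.2182 0.003 ]
side dock0 0.86 [ 0.3304  0.2407 -0.0009]
side dock0 0.74 [ 0.7634  0.2769 -0.0031]
side dock0 0.65 [0.4835 0.072  0.0014]
side dock0 0.58 [ 0.5265 -0.2106 -0.0003]
side dock0 0.56 [ 0.5156 -0.064  -0.001 ]
side dock0_floor 0.82 [ 0.4888 -0.2175  0.0123]
side sign0_top 0.93 [ 0.5621 -0.2035  0.1461]
side pen0 0.75 [0.4452 0.0747 0.1816]
side pen0 0.47 [0.485  0.0716 0.0017]
19.6 [0.4458 0.0738 0.2893] 0.015414763007483439 [-0.0575 -0.0972  0.0706]
```

View pics/p3wrist.png

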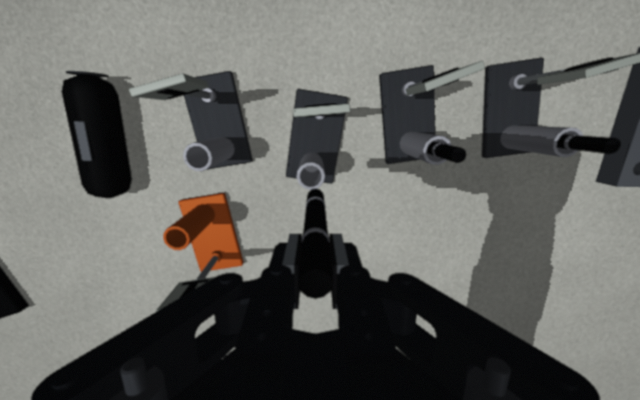

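View pics/o3.png

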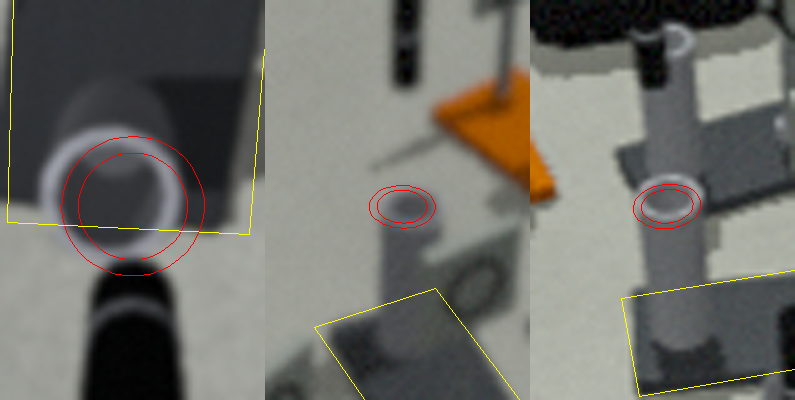

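```bash
python3 ov.py o4.png .4475 .0785 -8
```

```text
(no output)
```

View pics/o4.png

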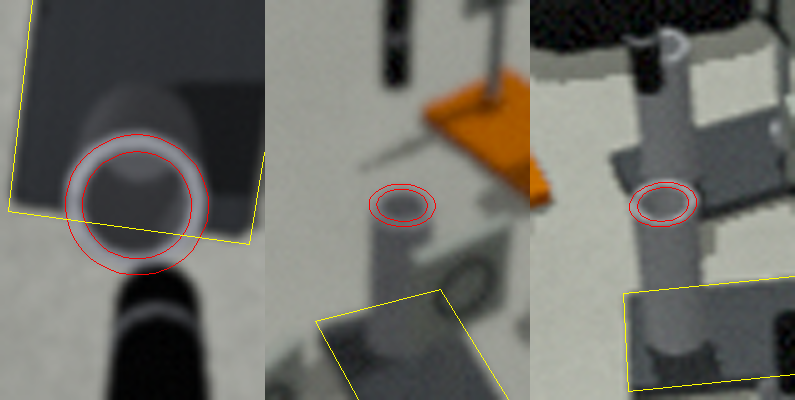

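Fit is good now: tube at (0.447,0.0785). Correcting and lowering.

```bash
python3 -m creep '[[[0.03,0.1,-0.4],0],[[0.03,0.1,-1.2],0],[[0.03,0.1,-1.8],0],[[0.03,0.1,-2.2],0],[[0.03,0.1,-2.6],0],[[0.03,0.1,-3],0],[[0.03,0.1,-3.3],0],[[0.03,0.1,-3.4],0],[[0.03,0.1,-3.4],0]]'; python3 -m creep '[[[0,0,0],0],[[0,0,0],0],[[0,0,0],0],[[0,0,0.6],0],[[0,0,1.4],0],[[0,0,2.2],0],[[-0.6,-0.8,3],0],[[-1.2,-1.6,3.6],0],[[-1.8,-2.4,3.6],0],[[-1.8,-2.4,3.6],0]]' 100; for c in scene side wrist; do python3 look.py $c p4$c.png dock0 pen0 sign0_top dock0_floor; done
```

```text
time: 21.02
tcp_pos: [0.4477, 0.0788, 0.1198]
ee_rot: [0.0, 1.0, -0.0, 0.0]
force: [0.7, 0.2, 0.0]
grip_width: 0.015
time: 22.28
tcp_pos: [0.3561, -0.0431, 0.3001]
ee_rot: [0.0, 1.0, -0.003, 0.001]
force: [0.7, 0.1, -0.2]
grip_width: 0.0517
scene dock0 0.85 [ 0.5131 -0.0624 -0.0025]
scene dock0 0.81 [0.5029 0.2196 0.0041]
scene dock0 0.81 [0.3301 0.2422 0.0008]
scene dock0 0.76 [ 0.7706  0.2741 -0.0006]
scene dock0 0.73 [ 0.5235 -0.2126  0.0002]
scene dock0 0.62 [ 0.4864  0.0715 -0.0011]
scene sign0_top 0.6 [ 0.5632 -0.2052  0.1491]
scene dock0_floor 0.86 [ 0.4846 -0.2176  0.0184]
22.525 [ 0.3577 -0.0406  0.299 ] 0.052117928391470295 [-0.7712 -0.774   0.0786]
side dock0 0.89 [0.3316 0.24   0.    ]
side dock0 0.82 [0.7652 0.278  0.0003]
side dock0 0.79 [0.4791 0.0689 0.0027]
side dock0 0.7 [ 0.5171 -0.0632  0.0035]
side dock0 0.68 [ 0.5248 -0.207   0.0016]
side dock0 0.6 [0.5082 0.2191 0.0011]
side pen0 0.29 [0.4829 0.0735 0.0011]
side sign0_top 0.9 [ 0.5611 -0.2046  0.1506]
side sign0_top 0.26 [ 0.7499 -0.1499  0.0012]
side dock0_floor 0.94 [ 0.4892 -0.2153  0.016 ]
side dock0_floor 0.49 [0.4844 0.0718 0.0035]
22.775 [ 0.3575 -0.0406  0.2991] 0.05197523061092616 [ 0.4945  0.0723 -0.4035]
wrist dock0 0.95 [0.4861 0.0731 0.0025]
wrist dock0 0.9 [ 0.5215 -0.2101 -0.001 ]
wrist dock0 0.79 [ 0.5163 -0.061  -0.0013]
wrist dock0 0.64 [ 0.5106 -0.3935 -0.0011]
wrist dock0 0.6 [ 0.3313  0.241  -0.0017]
wrist dock0 0.39 [0.4861 0.3761 0.0024]
wrist dock0_floor 0.56 [ 0.4878 -0.211   0.0137]
23.025 [ 0.3573 -0.0411  0.2993] 0.05217216886529999 [0.0831 0.02   0.5307]
```

View pics/p4scene.png

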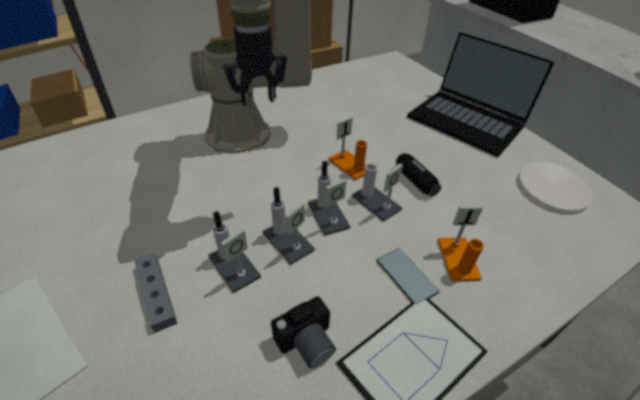

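View pics/p4wrist.png

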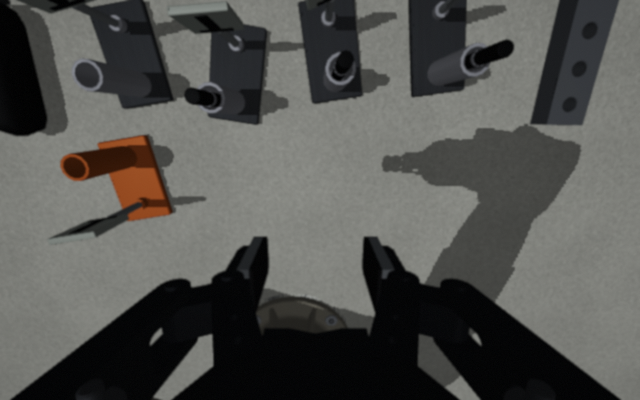

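All three pens are seated, at scene px (219,220), (277,197) and (324,170), and the rail is empty. Next I need the sign angles and wrist joint range.

```bash
python3 - <<'E'
from h import *
T,o=pose(); print(np.degrees(o['joint_pos'])); print(T)
E
cat > sg.py <<'E'
import sys
from h import *
# sg.py out then groups x,y,yaw
def sg(out,x,y,yaws):
    outs=[]
    for cn in ['wrist','scene','side']:
        f,W=cam(cn); img=f['color'][:,:,::-1].copy(); S=5
        cen=proj(f,W,[x,y,.148])[0].astype(int)
        x0=int(np.clip(cen[0]-26,0,586)); y0=int(np.clip(cen[1]-40,0,320))
        cr=cv2.resize(img[y0:y0+80,x0:x0+53],(265,400),interpolation=cv2.INTER_CUBIC)
        for yaw,col in zip(yaws,[(0,0,255),(0,255,0),(255,0,0)]):
            a=np.radians(yaw);c,s=np.cos(a),np.sin(a)
            P=[[x+p*.004*c-q*.028*s,y+p*.004*s+q*.028*c,.148] for p,q in((1,1),(1,-1),(-1,-1),(-1,1))]
            u=(proj(f,W,P)-[x0-.5,y0-.5])*S
            cv2.polylines(cr,[np.round(u).astype(int)],True,col,1)
        outs.append(cr)
    cv2.imwrite('pics/'+out,np.hstack(outs))
a=list(map(float,sys.argv[2:]))
sg(sys.argv[1],a[0],a[1],a[2:])
E
python3 sg.py g1.png .5213 .068 -8 4
```

```text
[-1.94041715e+01 -6.91507543e+00 -1.57508238e+01  8.11740100e+01
 -1.90811151e-03  1.60607486e+02]
[[ 9.99999965e-01 -2.03456135e-04 -1.71706303e-04  3.57335168e-01]
 [-2.03451816e-04 -9.99999979e-01  2.51729870e-05 -4.10596406e-02]
 [-1.71711421e-04 -2.51380521e-05 -9.99999985e-01  2.99268283e-01]
 [ 0.00000000e+00  0.00000000e+00  0.00000000e+00  1.00000000e+00]]
```

View pics/g1.png

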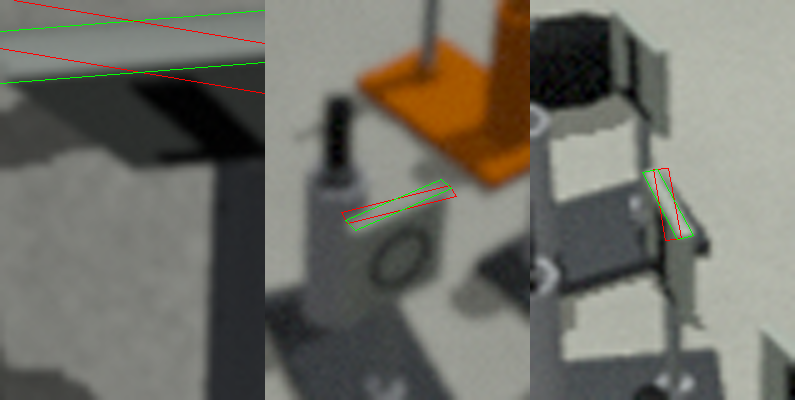

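Green (yaw +4°) fits sign C, so that sign starts at about 12° relative to its dock. Moving over it with the jaws across the panel.

```bash
python3 -m creep '[[[0.4,0.3,0],1.7],[[0.8,0.6,0],3.4],[[1.2,0.9,0],5.1],[[1.6,1.2,0],6.8],[[2,1.5,0],8.5],[[2.4,1.8,0],10.2],[[2.8,2,0],11.9],[[3.28,2.19,0],13.6],[[3.28,2.19,0],15.3],[[3.28,2.19,0],15.67]]' 100; python3 -m creep '[[[0,0,0],0],[[0,0,0],0]]'; python3 sg.py g2.png .5213 .068 4; python3 -c "
from h import *
T,o=pose();print(np.degrees(o['joint_pos']).round(1),T.round(4))"; python3 look.py wrist g2w.png
```

```text
time: 24.42
tcp_pos: [0.5216, 0.0684, 0.2989]
ee_rot: [-0.0, 0.681, 0.732, -0.0]
force: [-0.0, -0.1, -0.3]
grip_width: 0.0517
time: 24.68
tcp_pos: [0.5213, 0.0682, 0.2993]
ee_rot: [0.0, 0.682, 0.731, 0.0]
force: [-0.0, 0.9, 0.1]
grip_width: 0.0516
[-1.3 11.8  4.  82.2 -0.  84.7] [[-6.910e-02  9.976e-01  2.000e-04  5.212e-01]
 [ 9.976e-01  6.910e-02 -0.000e+00  6.820e-02]
 [-0.000e+00  2.000e-04 -1.000e+00  2.994e-01]
 [ 0.000e+00  0.000e+00  0.000e+00  1.000e+00]]
24.875 [0.5213 0.0682 0.2994] 0.05212514731029248 [-0.2529 -0.4896 -0.1623]
```

View pics/g2.png

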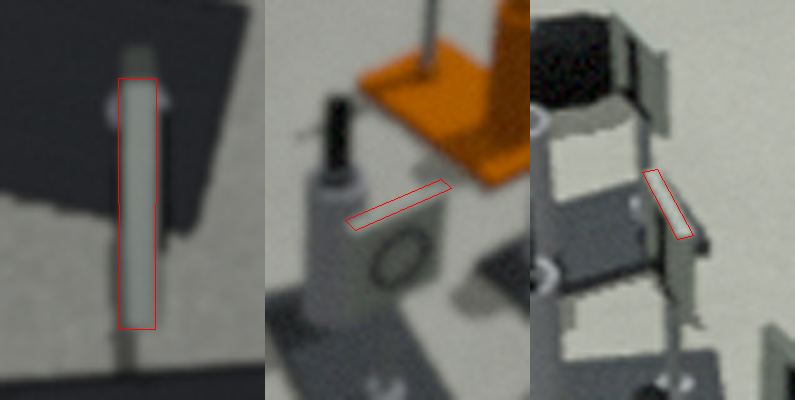

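View pics/g2w.png

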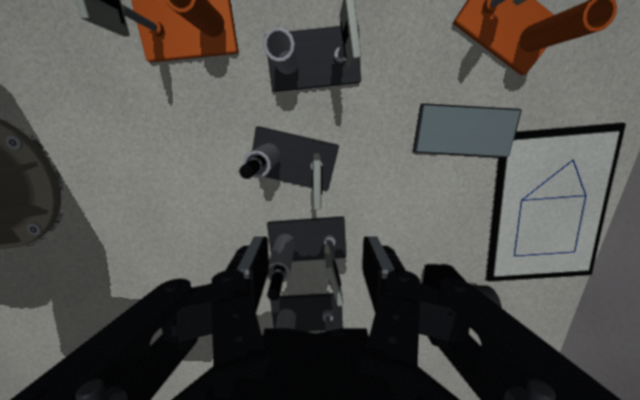

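Panel top matches to within 1 mm. Descending and pinching with 20 N.

```bash
python3 -m creep '[[[0,0,-1],0],[[0,0,-2],0],[[0,0,-2.8],0],[[0,0,-3.4],0],[[0,0,-3.62],0],[[0,0,-3.62],0]]' && python3 -m creep '[[[0,0,0],0],[[0,0,0],0],[[0,0,0],0],[[0,0,0],0],[[0,0,0],0],[[0,0,0],0]]' 255 20; python3 -c "
from h import *
T,o=pose();print(o['ft_torque'],T[:3,3])"
```

```text
time: 25.62
tcp_pos: [0.5211, 0.0683, 0.1183]
ee_rot: [-0.0, 0.682, 0.731, -0.0]
force: [0.0, -1.1, 0.5]
grip_width: 0.052
time: 26.38
tcp_pos: [0.5228, 0.0682, 0.1193]
ee_rot: [0.001, 0.682, 0.731, 0.001]
force: [4.9, 0.2, 5.1]
grip_width: 0.0074
[ 0.01652603 -0.77380718 -0.00898621] [0.52282876 0.06822957 0.11932654]
```

```bash
python3 -m creep '[[[0.03,0,0],0],[[0.03,0,0],1.4],[[0.03,0,0],2.9],[[0.03,0,0],4.4],[[0.03,0,0],5.9],[[0.03,0,0],7.4],[[0.03,0,0],8.9],[[0.03,0,0],10.4],[[0.03,0,0],12],[[0.03,0,0],12]]'; python3 -c "
from h import *
T,o=pose();print(o['ft_torque'],T[:3,3],o['force'])"; python3 look.py scene t1.png
```

```text
time: 27.62
tcp_pos: [0.5222, 0.0676, 0.1193]
ee_rot: [-0.0, 0.121, 0.993, -0.001]
force: [-1.3, -2.9, 10.8]
grip_width: 0.0076
[-0.46767784  0.21272969  0.01231082] [0.52221795 0.06764512 0.11928546] [-1.27136136 -2.8825387  10.78526706]
27.675 [0.5222 0.0676 0.1193] 0.007357874031039986 [-2.2702 -2.6336 10.5796]
```

View pics/t1.png

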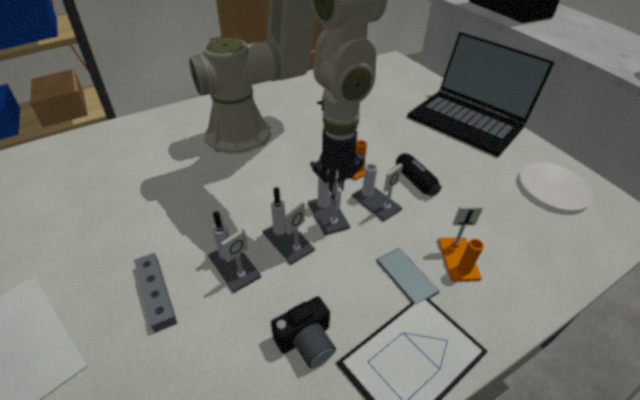

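```bash
python3 -m creep '[[[0,0,0],1.5],[[0,0,0],3],[[0,0,0],4.5],[[0,0,0],6],[[0,0,0],7.5],[[0,0,0],9],[[0,0,0],10.5],[[0,0,0],12],[[0,0,0],13.5],[[0,0,0],15]]';python3 -m creep '[[[0,0,0],0],[[0,0,0],0]]'; python3 -c "
from h import *
T,o=pose();print(o['ft_torque'],T[:3,3],o['force'],np.degrees(np.arctan2(T[1,1],T[0,1])))"; python3 look.py scene t2.png dock0
```

```text
time: 28.92
tcp_pos: [0.5229, 0.067, 0.1194]
ee_rot: [-0.001, -0.617, 0.787, -0.001]
force: [0.3, -5.2, 9.0]
grip_width: 0.0076
time: 29.18
tcp_pos: [0.5229, 0.0669, 0.1194]
ee_rot: [-0.001, -0.615, 0.788, -0.001]
force: [-0.1, -5.2, 9.4]
grip_width: 0.0073
[-0.95826329 -0.03582472 -0.01717985] [0.52289621 0.06693322 0.11935482] [-0.09822538 -5.18538015  9.39031644] 165.9395088401062
scene dock0 0.92 [ 0.4858  0.0753 -0.0016]
scene dock0 0.9 [ 0.5248 -0.2117  0.0011]
scene dock0 0.72 [ 0.3327  0.243  -0.0015]
scene dock0 0.67 [0.7687 0.2771 0.0019]
scene dock0 0.65 [ 0.5169 -0.0632 -0.0002]
scene dock0 0.56 [0.5061 0.2191 0.0006]
29.275 [0.5229 0.0669 0.1194] 0.00738762373235434 [ 0.5094 -5.8768  9.4454]
```

View pics/t2.png

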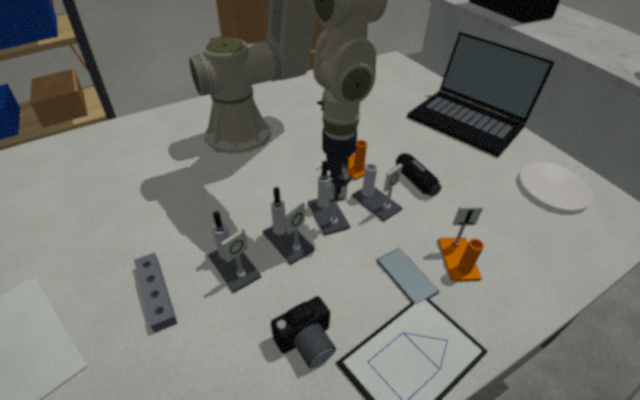

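```bash
cat > tq.py <<'E'
from h import *
T,o=pose();print('tq',o['ft_torque'].round(3),T[:3,3].round(4),o['force'].round(1),'yaw',np.degrees(np.arctan2(T[1,1],T[0,1])).round(1))
E
for i in 1; do python3 -m creep '[[[0,0,0],0.5],[[0,0,0],0.8],[[0,0,0],0.8]]'; python3 tq.py; python3 -m creep '[[[0,0,0],0.3],[[0,0,0],0.3],[[0,0,0],0.3]]';python3 tq.py;python3 -m creep '[[[0,0,0],0.3],[[0,0,0],0.3],[[0,0,0],0.3]]';python3 tq.py; done
```

```text
time: 29.65
tcp_pos: [0.523, 0.0669, 0.1194]
ee_rot: [-0.001, -0.648, 0.762, -0.001]
force: [0.2, -4.8, 8.9]
grip_width: 0.0079
tq [-0.942 -0.088 -0.012] [0.523  0.0669 0.1194] [ 0.2 -4.8  8.9] yaw 170.8
time: 30.02
tcp_pos: [0.5231, 0.0676, 0.1193]
ee_rot: [0.0, -0.66, 0.752, -0.001]
force: [1.7, -2.5, 7.9]
grip_width: 0.0075
tq [-0.384 -0.261 -0.134] [0.5231 0.0676 0.1193] [ 1.7 -2.5  7.9] yaw 172.5
time: 30.4
tcp_pos: [0.523, 0.0685, 0.1193]
ee_rot: [0.001, -0.672, 0.741, -0.0]
force: [1.0, 0.4, 8.7]
grip_width: 0.0076
tq [ 0.121 -0.178 -0.217] [0.523  0.0685 0.1193] [1.  0.4 8.7] yaw 174.4
```

The torque rise at about 172° (-0.13, then -0.22 N m) marks the stop. I'll release, rise and check.

```bash
python3 -m creep '[[[0,0,0],0],[[0,0,0],0],[[0,0,0],0],[[0,0,0.8],0],[[0,0,1.8],0],[[0,0,2.8],0],[[0,0,3.62],0],[[0,0,3.62],0]]' 100; python3 sg.py g3.png .523 .068 172; python3 look.py scene t3.png
```

```text
time: 31.4
tcp_pos: [0.5243, 0.0683, 0.3027]
ee_rot: [0.002, -0.672, 0.741, -0.002]
force: [-0.2, -0.1, -0.1]
grip_width: 0.052
31.6 [0.522  0.0683 0.2977] 0.05186058470945395 [-0.0641  0.65   -0.1978]
```

View pics/g3.png

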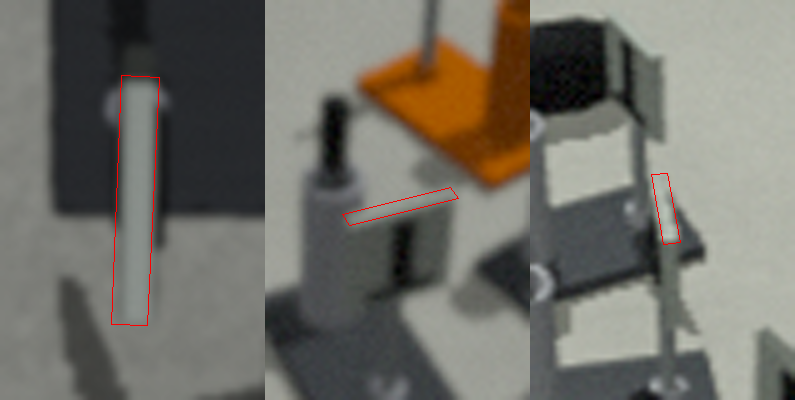

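View pics/t3.png

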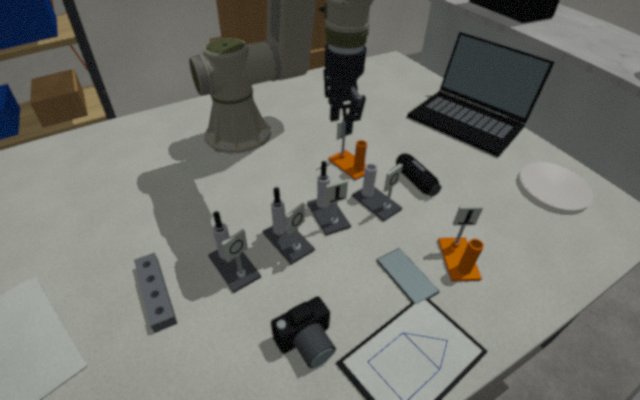

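The solid bar now faces the far side on dock C (scene px 337,193). Measuring sign B.

```bash
python3 sg.py g4.png .552 -.057 9 22 35
```

```text
(no output)
```

View pics/g4.png

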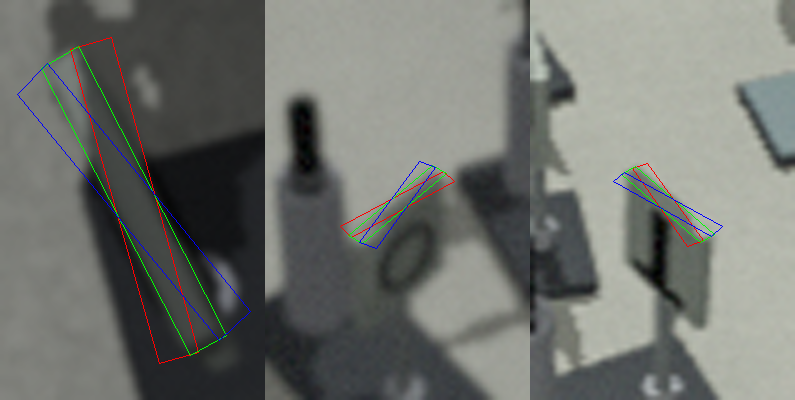

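Green (22°) fits sign B. Turning back and moving over it.

```bash
python3 -m creep '[[[0.1,-0.3,0],-1.7],[[0.2,-0.6,0],-3.4],[[0.3,-0.9,0],-5.1],[[0.4,-1.2,0],-6.8],[[0.5,-1.5,0],-8.5],[[0.58,-1.8,0],-10.2],[[0.58,-2.1,0],-11.9],[[0.58,-2.5,0],-13.6],[[0.58,-2.5,0],-15.3],[[0.58,-2.5,0],-17]]' 100; python3 -m creep '[[[0,0,0],-1.7],[[0,0,0],-3.4],[[0,0,0],-5.1],[[0,0,0],-6.8],[[0,0,0],-8.4],[[0,0,0],-8.4],[[0,0,0],-8.4]]'; python3 sg.py g5.png .552 -.057 22; python3 tq.py;  python3 look.py side t4.png dock0
```

```text
time: 33.0
tcp_pos: [0.5515, -0.057, 0.2984]
ee_rot: [-0.001, 0.156, 0.988, 0.0]
force: [-0.3, 0.0, 1.0]
grip_width: 0.052
time: 33.88
tcp_pos: [0.5516, -0.0567, 0.2989]
ee_rot: [-0.0, 0.558, 0.83, -0.0]
force: [-0.3, 0.4, -0.3]
grip_width: 0.0524
tq [0.022 0.043 0.015] [ 0.5518 -0.0567  0.2992] [ 0.6  0.2 -0.4] yaw 22.1
side dock0 0.95 [ 0.7657  0.2774 -0.0028]
side dock0 0.91 [ 0.5112 -0.0645  0.0019]
side dock0 0.89 [ 0.5128  0.2148 -0.    ]
side dock0 0.88 [0.3275 0.2442 0.0006]
side dock0 0.87 [ 0.5266 -0.2108 -0.0004]
side dock0 0.66 [0.4858 0.0688 0.0014]
34.125 [ 0.5518 -0.0567  0.2993] 0.05210477720604578 [-0.3411  0.1532  0.5159]
```

View pics/g5.png

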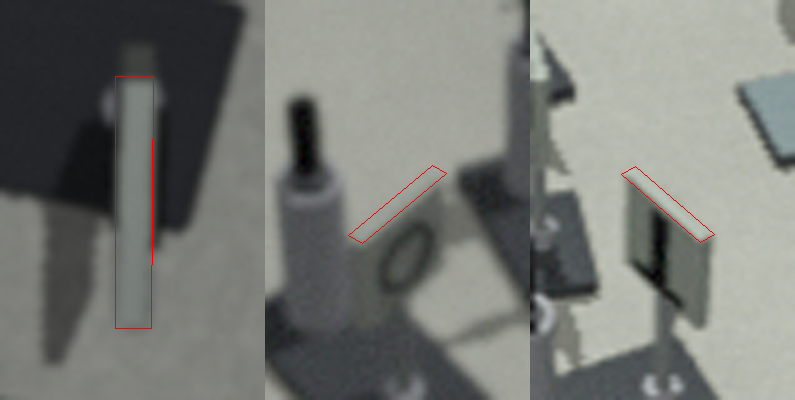

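```bash
python3 -m creep '[[[0.02,0.01,-1],0],[[0.02,0.01,-2],0],[[0.02,0.01,-2.8],0],[[0.02,0.01,-3.4],0],[[0.02,0.01,-3.62],0],[[0.02,0.01,-3.62],0]]' && python3 -m creep '[[[0,0,0],0],[[0,0,0],0],[[0,0,0],0],[[0,0,0],0],[[0,0,0],0],[[0,0,0],0]]' 255 20; python3 tq.py
```

```text
time: 34.88
tcp_pos: [0.5527, -0.0562, 0.1182]
ee_rot: [-0.0, 0.559, 0.829, -0.0]
force: [0.7, -1.2, 0.2]
grip_width: 0.0518
time: 35.62
tcp_pos: [0.5534, -0.0566, 0.1196]
ee_rot: [0.001, 0.559, 0.829, 0.0]
force: [-0.7, -0.4, 7.1]
grip_width: 0.0076
tq [-0.142  0.324  0.041] [ 0.5534 -0.0566  0.1196] [-0.7 -0.4  7.1] yaw 22.0
```

```bash
python3 -m creep '[[[0,0,0],1.5],[[0,0,0],3],[[0,0,0],4.5],[[0,0,0],6],[[0,0,0],7.5],[[0,0,0],9],[[0,0,0],10.5],[[0,0,0],12],[[0,0,0],13.5],[[0,0,0],13.5]]'; python3 tq.py; python3 -m creep '[[[0,0,0],1.5],[[0,0,0],3],[[0,0,0],4.5],[[0,0,0],6],[[0,0,0],7.5],[[0,0,0],9],[[0,0,0],10.5],[[0,0,0],12],[[0,0,0],13],[[0,0,0],13]]';python3 tq.py;  python3 -m creep '[[[0,0,0],0.5],[[0,0,0],0.8],[[0,0,0],0.8]]'; python3 tq.py; python3 -m creep '[[[0,0,0],0.3],[[0,0,0],0.3],[[0,0,0],0.3]]';python3 tq.py;python3 -m creep '[[[0,0,0],0.3],[[0,0,0],0.3],[[0,0,0],0.3]]';python3 tq.py
```

```text
time: 36.88
tcp_pos: [0.5529, -0.0573, 0.1195]
ee_rot: [0.0, -0.113, 0.994, -0.001]
force: [-3.3, -3.6, 6.9]
grip_width: 0.007
tq [-0.605  0.614  0.066] [ 0.5529 -0.0573  0.1195] [-3.3 -3.6  6.9] yaw 103.0
time: 38.12
tcp_pos: [0.5536, -0.0576, 0.1196]
ee_rot: [0.0, 0.713, -0.701, 0.002]
force: [-1.0, -4.2, 5.2]
grip_width: 0.0073
tq [-0.845  0.351  0.002] [ 0.5536 -0.0576  0.1196] [-1.  -4.2  5.2] yaw -179.0
time: 38.5
tcp_pos: [0.5536, -0.0577, 0.1196]
ee_rot: [0.0, 0.742, -0.671, 0.002]
force: [-1.1, -3.6, 5.4]
grip_width: 0.0076
tq [-0.787  0.32   0.043] [ 0.5536 -0.0577  0.1196] [-1.1 -3.6  5.4] yaw -174.2
time: 38.88
tcp_pos: [0.5537, -0.0576, 0.1196]
ee_rot: [0.0, 0.752, -0.659, 0.002]
force: [-1.3, -4.0, 5.9]
grip_width: 0.0078
tq [-0.84   0.349  0.008] [ 0.5537 -0.0576  0.1196] [-1.3 -4.   5.9] yaw -172.5
time: 39.25
tcp_pos: [0.5539, -0.057, 0.1196]
ee_rot: [-0.0, 0.762, -0.647, 0.002]
force: [0.3, -3.6, 5.3]
grip_width: 0.0076
tq [-0.532  0.175 -0.024] [ 0.5539 -0.057   0.1196] [ 0.3 -3.6  5.3] yaw -170.6
```

Yaw is now 189.4° and the torque is only starting to rise. One or two more small steps.

```bash
python3 -m creep '[[[0,0,0],0.3],[[0,0,0],0.3],[[0,0,0],0.3]]';python3 tq.py;python3 -m creep '[[[0,0,0],0.2],[[0,0,0],0.2],[[0,0,0],0.2]]';python3 tq.py
```

```text
time: 39.62
tcp_pos: [0.5538, -0.0562, 0.1195]
ee_rot: [-0.001, 0.773, -0.635, 0.001]
force: [0.1, 0.7, 6.2]
grip_width: 0.0076
tq [-0.006  0.177 -0.215] [ 0.5538 -0.0562  0.1195] [0.1 0.7 6.2] yaw -168.8
time: 40.0
tcp_pos: [0.5536, -0.0558, 0.1195]
ee_rot: [-0.001, 0.779, -0.627, 0.001]
force: [-0.6, 2.4, 6.7]
grip_width: 0.0077
tq [ 0.218  0.177 -0.288] [ 0.5536 -0.0558  0.1195] [-0.6  2.4  6.7] yaw -167.6
```

Stop reached. Release and measure sign A.

```bash
python3 -m creep '[[[0,0,0],0],[[0,0,0],0],[[0,0,0],0],[[0,0,0.8],0],[[0,0,1.8],0],[[0,0,2.8],0],[[0,0,3.62],0],[[0,0,3.62],0]]' 100; python3 sg.py g6.png .553 -.056 190; python3 sg.py g7.png .5614 -.2064 7 20; python3 look.py scene t5.png; python3 look.py side t5s.png dock0 sign0_top
```

```text
time: 41.0
tcp_pos: [0.5544, -0.0566, 0.303]
ee_rot: [-0.001, 0.779, -0.627, 0.003]
force: [-0.2, -0.0, 0.2]
grip_width: 0.0519
41.35 [ 0.5522 -0.056   0.2979] 0.05184191009400901 [-0.447   0.06   -0.9583]
side dock0 0.95 [ 0.3302  0.2427 -0.0016]
side dock0 0.8 [0.7647 0.2767 0.0003]
side dock0 0.77 [ 0.5133 -0.0633  0.0031]
side dock0 0.59 [0.4841 0.0703 0.0024]
side sign0_top 0.59 [0.4815 0.0688 0.0032]
side sign0_top 0.56 [ 0.5542 -0.1759  0.1484]
41.5 [ 0.5526 -0.0561  0.2986] 0.05199021555297802 [ 0.6176 -0.9912  0.387 ]
```

View pics/g6.png

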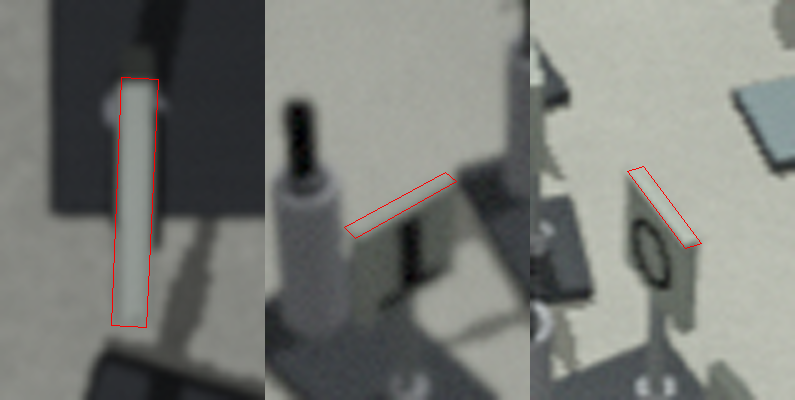

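View pics/g7.png

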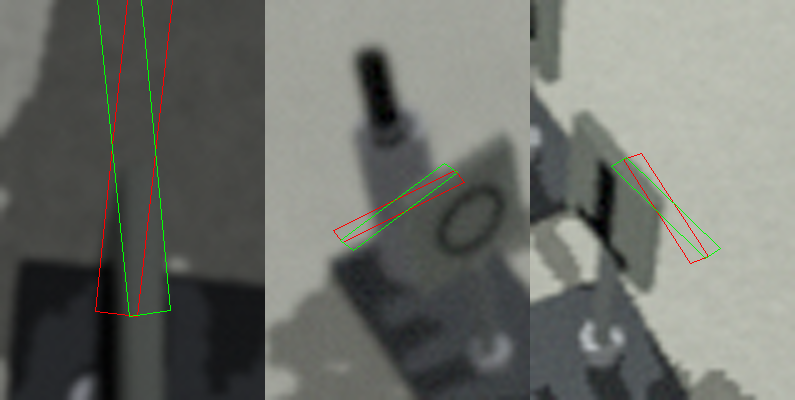

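View pics/t5.png

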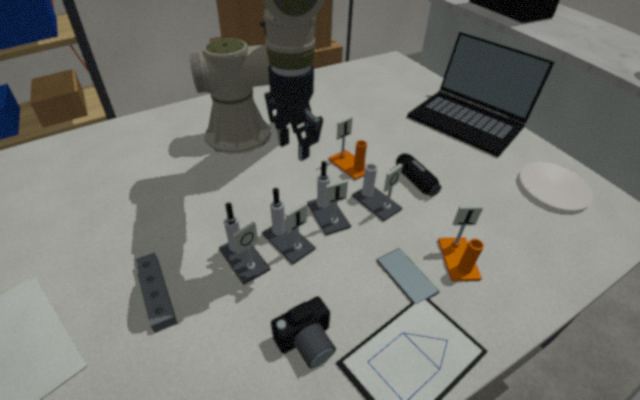

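Sign B is done, and the bar faces far at scene px (297,219). Dock A has been knocked toward dock B: it is now at scene px (245,260), was (232,265). Re-measuring it.

```bash
python3 -m creep '[[[-0.3,-0.8,0.4],-1.7],[[-0.6,-1.5,0.8],-3.4],[[-0.6,-2,0.8],-5.1],[[-0.6,-2.4,0.8],-6.8],[[-0.6,-2.4,0.8],-8.5],[[-0.6,-2.4,0.8],-10.2],[[-0.6,-2.4,0.8],-11.9],[[-0.6,-2.4,0.8],-13.6],[[-0.6,-2.4,0.8],-15.3],[[-0.6,-2.4,0.8],-17]]' 100;python3 -m creep '[[[0,0,0],-1.7],[[0,0,0],-3.4],[[0,0,0],-5.1],[[0,0,0],-6.8],[[0,0,0],-8.5],[[0,0,0],-10.2],[[0,0,0],-10.2],[[0,0,0],-10.2]]'; python3 tq.py; for c in scene side wrist; do python3 look.py $c p5$c.png dock0 pen0 sign0_top dock0_floor; done; python3 sg.py g8.png .554 -.176 10 20 30
```

```text
time: 42.75
tcp_pos: [0.5228, -0.1762, 0.3391]
ee_rot: [-0.0, -0.0, 1.0, 0.0]
force: [-0.3, 0.8, -0.1]
grip_width: 0.0515
time: 43.75
tcp_pos: [0.5228, -0.1762, 0.3392]
ee_rot: [-0.0, 0.505, 0.863, 0.0]
force: [0.6, -0.6, -0.2]
grip_width: 0.0518
tq [-0.004  0.022 -0.007] [ 0.5228 -0.1762  0.3392] [ 0.6 -0.6 -0.2] yaw 29.4
scene dock0 0.85 [ 0.5181 -0.063  -0.0041]
scene dock0 0.84 [0.7681 0.2758 0.0043]
scene dock0 0.83 [ 0.4829  0.0683 -0.0003]
scene dock0 0.73 [0.5022 0.2203 0.0002]
scene dock0 0.65 [0.33   0.2433 0.0006]
scene dock0 0.56 [ 0.5165 -0.1823 -0.0006]
scene sign0_top 0.75 [ 0.5536 -0.1788  0.1468]
scene dock0_floor 0.9 [ 0.4784 -0.1874  0.018 ]
44.0 [ 0.5228 -0.1762  0.3393] 0.05186156042945298 [-0.8587  0.3611 -0.4011]
side dock0 0.94 [0.328  0.2432 0.0012]
side dock0 0.79 [0.5089 0.2212 0.0023]
side dock0 0.75 [ 0.5145 -0.0641  0.0008]
side dock0 0.69 [ 0.5169 -0.1757  0.0013]
side dock0 0.69 [ 0.7646  0.2808 -0.0012]
side dock0 0.58 [0.4836 0.0694 0.0012]
side sign0_top 0.62 [ 0.553  -0.1804  0.1504]
side sign0_top 0.22 [0.5083 0.2209 0.0037]
side dock0_floor 0.83 [ 0.477  -0.1856  0.0144]
side dock0_floor 0.56 [0.5245 0.0692 0.1495]
44.25 [ 0.5228 -0.1762  0.3393] 0.05185440385491395 [-0.5363  0.4683 -0.0854]
wrist dock0 0.87 [0.4838 0.0737 0.0004]
wrist dock0 0.78 [ 0.5196 -0.0618  0.0022]
wrist dock0 0.64 [ 0.5166 -0.1814 -0.0018]
wrist pen0 0.63 [ 0.4779 -0.0686  0.0149]
wrist pen0 0.53 [ 0.4728 -0.1827  0.0184]
wrist sign0_top 0.73 [ 0.5504 -0.1773  0.1441]
wrist dock0_floor 0.87 [ 0.4769 -0.1835  0.0139]
44.5 [ 0.5228 -0.1762  0.3393] 0.05178552809189505 [ 0.1466 -0.1749  0.581 ]
```

View pics/p5wrist.png

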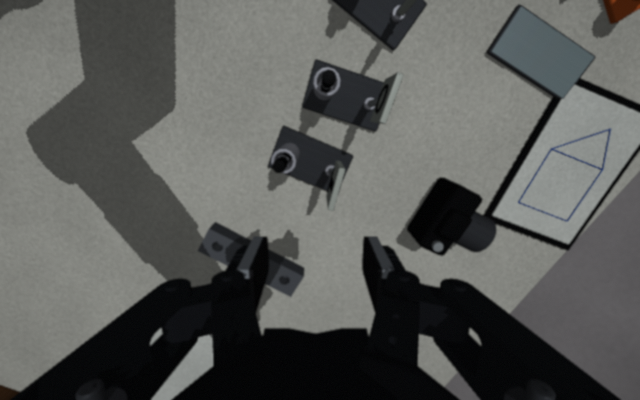

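View pics/g8.png

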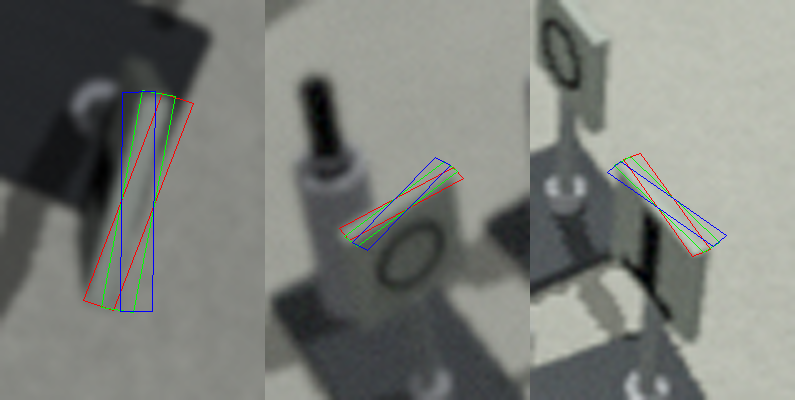

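```bash
python3 -m creep '[[[0.4,-0.02,-0.4],-1],[[0.6,-0.03,-0.8],-1.53],[[0.6,-0.03,-0.8],-1.53],[[0.6,-0.03,-0.8],-1.53]]'; python3 tq.py; python3 sg.py g9.png .553 -.178 20
```

```text
time: 45.15
tcp_pos: [0.5526, -0.1777, 0.3]
ee_rot: [0.0, 0.573, 0.819, 0.0]
force: [0.3, -0.5, 0.0]
grip_width: 0.0518
tq [ 0.038 -0.012  0.031] [ 0.5526 -0.1777  0.3   ] [ 0.3 -0.5  0. ] yaw 20.1
```

View pics/g9.png

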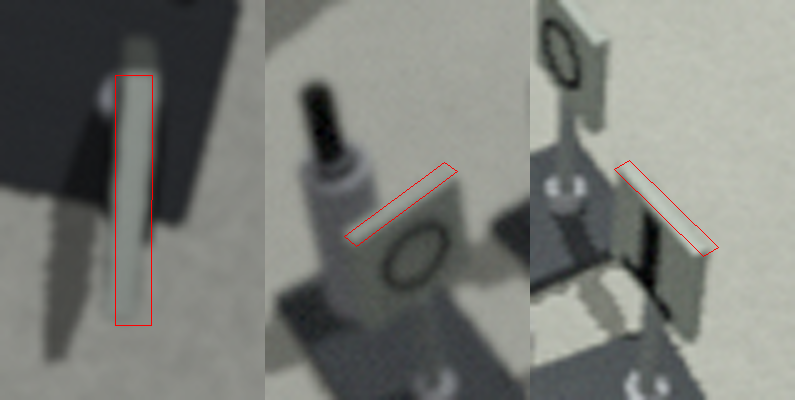

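```bash
python3 -m creep '[[[0.02,0.03,-1],-0.35],[[0.02,0.03,-2],-0.35],[[0.02,0.03,-2.8],-0.35],[[0.02,0.03,-3.4],-0.35],[[0.02,0.03,-3.63],-0.35],[[0.02,0.03,-3.63],-0.35]]' && python3 -m creep '[[[0,0,0],0],[[0,0,0],0],[[0,0,0],0],[[0,0,0],0],[[0,0,0],0],[[0,0,0],0]]' 255 20; python3 tq.py
```

```text
time: 46.05
tcp_pos: [0.5538, -0.1763, 0.1181]
ee_rot: [-0.0, 0.588, 0.809, 0.0]
force: [0.2, 1.5, 0.4]
grip_width: 0.0519
time: 46.8
tcp_pos: [0.5539, -0.1769, 0.119]
ee_rot: [0.001, 0.589, 0.808, -0.0]
force: [-3.6, -2.2, 5.6]
grip_width: 0.0076
tq [-0.352  0.61   0.033] [ 0.5539 -0.1769  0.119 ] [-3.6 -2.2  5.6] yaw 17.9
```

```bash
python3 -m creep '[[[-0.01,-0.01,0],1.5],[[-0.01,-0.01,0],3],[[-0.01,-0.01,0],4.5],[[-0.01,-0.01,0],6],[[-0.01,-0.01,0],7.5],[[-0.01,-0.01,0],9],[[-0.01,-0.01,0],10.5],[[-0.01,-0.01,0],12],[[-0.01,-0.01,0],13.5],[[-0.01,-0.01,0],13.5]]'; python3 tq.py; python3 -m creep '[[[0,0,0],1.5],[[0,0,0],3],[[0,0,0],4.5],[[0,0,0],6],[[0,0,0],7.5],[[0,0,0],9],[[0,0,0],10.5],[[0,0,0],12],[[0,0,0],13],[[0,0,0],13]]';python3 tq.py;  python3 -m creep '[[[0,0,0],0.3],[[0,0,0],0.5],[[0,0,0],0.5]]'; python3 tq.py; python3 -m creep '[[[0,0,0],0.3],[[0,0,0],0.3],[[0,0,0],0.3]]';python3 tq.py;python3 -m creep '[[[0,0,0],0.3],[[0,0,0],0.3],[[0,0,0],0.3]]';python3 tq.py
```

```text
time: 48.05
tcp_pos: [0.5537, -0.177, 0.119]
ee_rot: [0.001, -0.078, 0.997, -0.0]
force: [-1.9, -0.1, 5.1]
grip_width: 0.0074
tq [-0.004  0.438 -0.03 ] [ 0.5537 -0.177   0.119 ] [-1.9 -0.1  5.1] yaw 99.0
time: 49.3
tcp_pos: [0.5538, -0.1772, 0.119]
ee_rot: [0.0, -0.688, 0.726, -0.001]
force: [-1.5, -0.4, 5.8]
grip_width: 0.0075
tq [-0.066  0.493  0.037] [ 0.5538 -0.1772  0.119 ] [-1.5 -0.4  5.8] yaw 176.9
time: 49.68
tcp_pos: [0.5538, -0.1772, 0.119]
ee_rot: [0.0, -0.707, 0.708, -0.001]
force: [-1.3, -1.9, 5.0]
grip_width: 0.0075
tq [-0.051  0.492 -0.015] [ 0.5538 -0.1772  0.119 ] [-1.3 -1.9  5. ] yaw 179.9
time: 50.05
tcp_pos: [0.5538, -0.1772, 0.119]
ee_rot: [-0.0, 0.718, -0.697, 0.001]
force: [-2.5, -1.3, 6.0]
grip_width: 0.0079
tq [-0.067  0.49   0.024] [ 0.5538 -0.1772  0.119 ] [-2.5 -1.3  6. ] yaw -178.3
time: 50.42
tcp_pos: [0.5538, -0.1772, 0.119]
ee_rot: [-0.0, 0.728, -0.685, 0.001]
force: [-1.6, -1.2, 5.7]
grip_width: 0.0077
tq [-0.035  0.472  0.04 ] [ 0.5538 -0.1772  0.119 ] [-1.6 -1.2  5.7] yaw -176.5
```

```bash
python3 -m creep '[[[0,0,0],0.3],[[0,0,0],0.3],[[0,0,0],0.3]]';python3 tq.py;python3 -m creep '[[[0,0,0],0.3],[[0,0,0],0.3],[[0,0,0],0.3]]';python3 tq.py
```

```text
time: 50.8
tcp_pos: [0.5538, -0.1772, 0.119]
ee_rot: [-0.0, 0.739, -0.674, 0.001]
force: [-1.5, -0.8, 5.9]
grip_width: 0.0074
tq [-0.12   0.506  0.028] [ 0.5538 -0.1772  0.119 ] [-1.5 -0.8  5.9] yaw -174.7
time: 51.18
tcp_pos: [0.5538, -0.1772, 0.119]
ee_rot: [-0.0, 0.749, -0.662, 0.001]
force: [-1.2, -1.1, 5.8]
grip_width: 0.0075
tq [-0.086  0.482 -0.107] [ 0.5538 -0.1772  0.119 ] [-1.2 -1.1  5.8] yaw -172.9
```

Torque has started to rise at 187°. One more step.

```bash
python3 -m creep '[[[0,0,0],0.3],[[0,0,0],0.3],[[0,0,0],0.3]]';python3 tq.py; python3 -m creep '[[[0,0,0],0],[[0,0,0],0],[[0,0,0],0],[[0,0,0.8],0],[[0,0,1.8],0],[[0,0,2.8],0],[[0,0,3.62],0],[[-0.8,0,3.62],0],[[-1.6,0,4.4],0],[[-2.6,0,4.4],0]]' 100; python3 -m creep '[[[-1,0.3,0.2],0],[[-1,0.3,0.2],0],[[-1,0.3,0.2],0],[[-1,0.3,0.2],0]]';for c in scene side wrist; do python3 look.py $c p6$c.png dock0 pen0 sign0_top dock0_floor; done; python3 sg.py ga.png .5538 -.177 187;python3 sg.py gb.png .553 -.056 190;python3 sg.py gc.png .523 .068 174; python3 -c "
import cv2,numpy as np
a=[cv2.imread('pics/g%s.png'%k)[:,265:] for k in 'abc']
cv2.imwrite('pics/fin.png',cv2.resize(np.hstack(a),(800,200)))
f=cv2.imread('pics/p6scene.png')[140:310,190:420];cv2.imwrite('pics/finz.png',cv2.resize(f,(800,591),interpolation=cv2.INTER_CUBIC))
f=cv2.imread('pics/p6side.png')[140:340,220:420];cv2.imwrite('pics/finy.png',cv2.resize(f,(600,600),interpolation=cv2.INTER_CUBIC))"
```

```text
time: 51.55
tcp_pos: [0.5539, -0.1766, 0.119]
ee_rot: [-0.001, 0.76, -0.65, 0.001]
force: [-1.9, 0.9, 5.5]
grip_width: 0.0078
tq [ 0.274  0.379 -0.229] [ 0.5539 -0.1766  0.119 ] [-1.9  0.9  5.5] yaw -171.1
time: 52.8
tcp_pos: [0.4234, -0.1773, 0.3401]
ee_rot: [-0.0, 0.76, -0.65, 0.002]
force: [-0.6, -0.0, 0.3]
grip_width: 0.0517
time: 53.3
tcp_pos: [0.3742, -0.162, 0.3473]
ee_rot: [0.0, 0.76, -0.65, -0.0]
force: [1.6, 0.2, -0.7]
grip_width: 0.052
scene dock0 0.89 [ 0.5173 -0.0647 -0.0024]
scene dock0 0.88 [ 0.4835  0.0731 -0.0022]
scene dock0 0.87 [0.5061 0.2191 0.0028]
scene dock0 0.83 [0.3294 0.2406 0.0003]
scene dock0 0.67 [0.7703 0.2757 0.0035]
scene dock0 0.66 [ 0.5155 -0.1851 -0.0005]
scene sign0_top 0.59 [ 0.5547 -0.1796  0.148 ]
53.55 [ 0.3737 -0.1618  0.3473] 0.052020542827354174 [-0.3564  0.1089  0.0222]
side dock0 0.94 [ 0.5132 -0.0616 -0.0002]
side dock0 0.92 [ 0.5184 -0.1817  0.0014]
side dock0 0.87 [ 0.3304  0.2406 -0.0021]
side dock0 0.81 [0.4832 0.0704 0.003 ]
side dock0 0.71 [0.5092 0.2196 0.001 ]
side dock0 0.63 [0.7692 0.2753 0.0004]
side sign0_top 0.97 [ 0.5525 -0.1764  0.1466]
side dock0_floor 0.95 [ 0.4799 -0.187   0.0112]
53.8 [ 0.3734 -0.1617  0.3477] 0.051685079840467996 [-0.2055 -0.2768 -0.3173]
wrist dock0 0.95 [ 0.5149 -0.1815 -0.0019]
wrist dock0 0.87 [ 0.7687  0.2798 -0.0009]
wrist dock0 0.6 [ 0.5159 -0.0606 -0.0003]
wrist dock0 0.58 [0.4839 0.0744 0.0004]
wrist pen0 0.83 [ 0.4753 -0.183   0.0165]
wrist pen0 0.68 [ 0.4772 -0.0722  0.0142]
wrist sign0_top 0.88 [ 0.5523 -0.1781  0.1443]
wrist dock0_floor 0.91 [ 0.4759 -0.1835  0.0143]
54.05 [ 0.3733 -0.1617  0.3479] 0.052226067260066 [ 0.5027 -0.1856  0.2889]
```

View pics/finz.png

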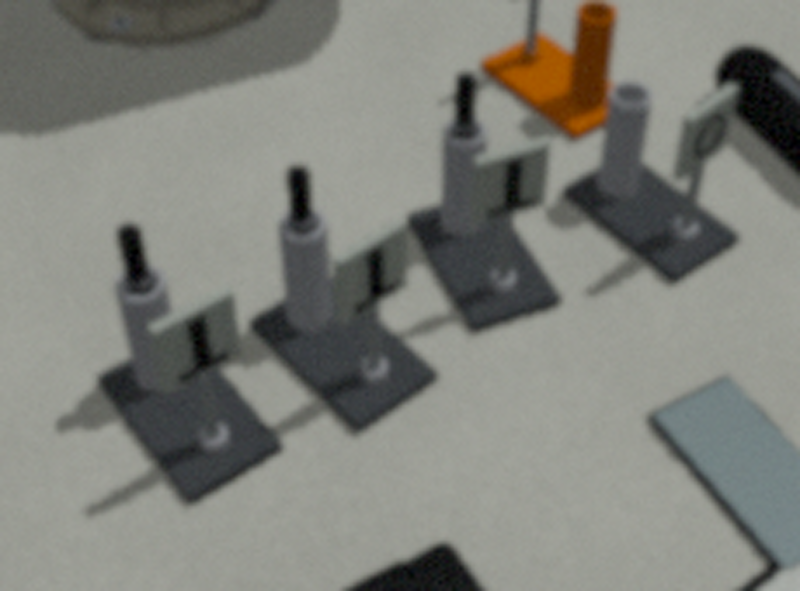

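View pics/finy.png

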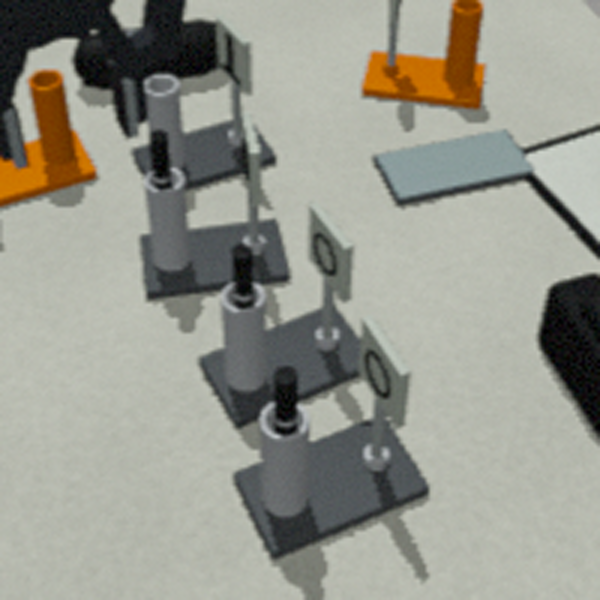

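View pics/p6wrist.png

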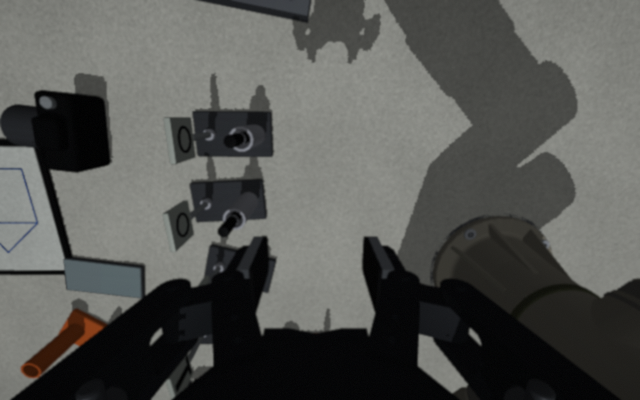

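View pics/fin.png

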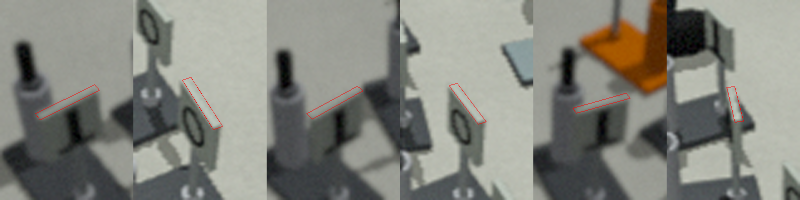

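All four docks look right: three hold pens with the bar facing far, and the empty one still has its ring facing far. The speaker, camera and phone have not moved, and the gripper is clear. Handing in.

```bash
python3 -c "
from workcell import ctrl
print(ctrl.job_done())"
```

```text
the job is handed in; nothing more can be done
None
```

All three pens from the rail (the fourth well was empty) now stand in tubes of their own. Their three signs are turned anticlockwise to the stop, so the solid pen picture faces the far side. I handed the job in at about 54 s on the robot's clock, and no verdict was reported.

- **Pens:** I let each one go about 1 mm above the tube bottom. I judged how far down they sit only from that release height and from how much of each pen shows above its tube in the last pictures.
- **Signs:** at each stop the twisting torque rose from noise level (up to about 0.07 N m) to 0.2–0.3 N m. The last overlays put the panels within 2° or so of their docks' half-turn angle.
- **Empty dock:** its sign was left alone, with the ring to the far side.
- **Knocked dock:** during the run, the dock nearest the rail was knocked about 3 cm aside with its pen in it. I measured it again, turned its sign where it stood, and left it there.
- **Speaker, camera and phone:** the final pictures show them undisturbed.

No check failed. The networks' points did scatter by a few millimetres and sometimes carried wrong labels, so I trusted the overlays in the three pictures instead.

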